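# Clear the coffee machine's tray bay and click the drip tray in

## Robot

A 6-joint arm with a two-finger parallel gripper is mounted at the origin on a cart in front of the work surface, level with it; the furniture and walls round the work are solid. World frame = base frame: x ahead of the robot, y to its left, z up, the work surface at z = 0. Lengths are in m, angles in degrees, forces in N, time in s.
With the tool pointing down it reaches from about 0.3 to 0.75 m from the base axis. Payload 8.5 kg.
Tool frame: the origin (TCP) lies at the very end of the fingers, on their centre line; the grasp point (between the pads) lies 19 mm behind it (env.hold_point_z is the distance from the TCP to the grasp point, in m); z points along the fingers, y is the line along which they close (so a half turn about z gives the same grasp; the last joint's range is limited). The gripper opens to 85 mm and grips with 20 to 120 N. Pads are 22 mm wide; open, the fingers measure 114 mm over their backs; the gripper's body (76 mm by 85 mm) begins 54 mm behind the grasp point. The pads swing forward as they close: fully open they stand 13 mm farther back than shut.
Start: joints at [-77.882, 21.807, 74.336, -0, 83.858, -12.336], TCP at [0.228, -0.501, 0.231] pointing down, gripper open.
Joint ranges: [-178.18, 178.18], [-50.72, 133.34], [12.68, 142.11], [-81.47, 261.47], [9.98, 163.14], [-165.26, 165.26]. Speed limits (degrees/s): [136.94, 136.94, 180, 180, 180, 180].

## Interface

Orientations are given as a 3x3 rotation matrix whose columns are the frame's x, y, z axes.
In Python, from rig import env, optics gives the robot as it stands.
- The arm moves only by the shell command python3 -m jog 'ROWS' [OPENING] [FORCE]. ROWS is JSON, a list of rows, each an object with "linear": the shift along the tool's x, y, z in units of 40 mm (1.0 is 40 mm), a list of three; "roll": the turn about the tool's z in units of 5 degrees (1.0 is 5 degrees). A call has 1 to 12 rows; each row shifts and turns the commanded pose from where the row before left it, along the tool's axes as they then stand; what a row does not reach is not made up. A row lasts 1/12 s, in which the tool goes at most 41.7 mm and 7.16 degrees, less where a joint would pass 70% of its speed; a pose out of reach is approached as far as the arm can. A call is refused whole if a number of a shift passes 1 or a number of a turn 1, either way. A call with a gripper value outside its range is refused whole. OPENING is the opening, from -1 (shut) to 1 (fully open), set as the call begins (- or left out, the last holds). The fingers move at their own pace and stop on an object; FORCE is the grip in N (left out, the last holds). Time passes only in rows, so rows that do not move let the fingers close. It gives the time, the measured TCP pose, the force, the opening and the grip force at its end, in the units of the state.
- env.observe(): the state, without advancing time (a new reading comes with each control period).
- optics.get_image(name): name is "side" or "top"; returns the picture (420x560x3 uint8, red, green, blue); there is no depth.
- optics.calibration(name): a dict with "fov_y" (degrees; the focal length in pixels is half the picture's height over the tangent of half this angle, whatever the lens; pixels are square), "cx", "cy" (the principal point, pixels), "T" (4x4, takes a point from camera to world coordinates). Camera axes: x right, y down, z forward; pixel columns grow to the right and rows downward; lengths in m; the calibration is good to about 2 mm. A picture is of the moment at which its call begins. calibration takes no time and is no camera call.
- env.close_job(): hands the job in; it is judged then, once.
The state is a dict: "time_s": time; "q": joint angles; "qvel": joint speeds; "joint_efforts": joint torques, N m; "position": TCP position; "tool_rot": TCP orientation; "ft_force": force on the tool from outside, world axes, zero at the start; "wrist_torque": the same for the moment, N m; "grip_width": finger opening in m; "gripper_force": force on a finger pad.
Only numpy, scipy, OpenCV 4.12 (cv2) and the standard library are available. Lean on these libraries where they do the work, as an engineer would, in place of code of your own. Each camera call takes 0.05 s, during which the arm holds its last target. There are 200 camera calls.

## Task

Get the coffee machine ready for use: its drip tray lies washed beside it, but a mug has been left in the tray bay under the brew head and the salt shaker or the pepper mill stands in front of it. Stand the mug and whichever of the two blocks the way upright on the counter, then slide the drip tray into the bay, bevelled end first and lug to the front, fully home until the spring catch has clicked behind it. Tip nothing over and leave everything else standing where it is.

Things in the scene. Friction and masses are not known exactly. Their poses are not given: they have to be found in the camera images.
- machine: Cream coffee machine, fixed, 150 wide, 300 deep, 317 high. Origin: on the counter top (z = 0) in the middle of the mouth of its drip-tray bay; +x runs into the bay (to the machine's back), +y to the left as one faces it, +z up. Behind the bay its column is 150 wide, from x = 100 to 276 mm. A shelf hangs over the counter's rear, beyond world x = 0.62 m, less than 0.6 m up.
- bay_back (a point): Middle of the bay floor's rear edge, at 100, 0, 8 mm of the machine's frame. The bay: flat floor 8 mm above the counter, from x = -24 to the back wall at x = 100; 117 wide between two cheeks, each 16.5 thick, top 38 above the counter, from x = -24 to 100 (so they stick out 24 in front of the mouth).
- head_front (a point): Lower front edge of the brew head that hangs over the bay, at -10, 0, 137 mm of the machine's frame; the head is 132 wide, from z = 137 to 258, edges rounded; two nozzles under it reach down to z = 124 at x = 50. A gripper at the mouth must lean back to stay clear of it.
- catch (a joint): Spring catch in the right cheek (steel nose, red thumb piece outside), in m: 0 = at rest, nose 8.5 mm into the bay; up to 0.012 as it is pushed outward (machine -y) by a tray sliding past its ramp (x = -20 to -3 mm). When the tray's front face has passed x = 0 the nose springs back to 0 in front of it. Spring: 2 N at rest, 5 N at 9 mm.
- catch_nose (a point): Tip of the catch's steel nose, at its flat face: 0, -50, 20 mm in the machine's frame when at rest; moves with the catch.
- drip_tray: Drip tray, black, steel grille on top, 160 g; pan 96 (x) x 113 (y) x 24, rear corners (+x) bevelled 6 x 12. Origin: middle of the pan's underside; +x is its rear, which enters the bay first. Home: axes as the machine's, origin at 48 to 52, 0, 8 mm of the machine's frame. Starts on the counter left of the machine, lug roughly to the robot or to the left.
- tray_grip (a point): Point in the tray's solid black grip lug, to be pinched across its 30 mm width: -71, 0, 20 mm in the tray's frame. The lug stands out of the tray's front face (x = -48): 30 wide (y), from x = -48 to -85, from 4 to 30 above the underside.
- mug: Black and white mug, 290 g, 94 high. Origin: on its underside, z up. The round body (diameter 80) has its axis at x = 0, y = +17.5 mm; the handle points to -y, its outer edge at y = -57, between 15 and 85 high, 10 to 25 thick (thicker towards the body; treat it as solid). It starts standing in the tray bay under the brew head, handle roughly to the front.
- mug_handle (a point): Place to pinch the mug's handle, across its thickness (the mug's x axis): 0, -47, 45 mm in the mug's frame.
- shaker: Salt shaker, glass with a grey top, diameter 44 (34 at the top, above 70), 90 high, 100 g. Origin: middle of its underside. Starts either in front of the bay or beside the machine's left side (the other of the two places holds the pepper mill).
- pepper_mill: Dark wooden pepper mill, round, 170 high, 58 wide at the foot, 50 at the head (123 to 159 high), 180 g; its waist looks slimmer than it feels to the fingers, so grip it at the head. Origin: middle of its underside. Starts either in front of the bay or beside the machine's left side.
- brush: Blue scrubbing brush with a bow handle, bristles down, 52 (x) x 150 (y) x 91 high, origin at the middle of its underside. Bystander, farther back on the left.
- green_tin: Green and gold food tin, diameter 75, 58 high, origin under its middle. Bystander; stands beside the tray, on its left or right.
- red_jar: Spice jar with a red lid, diameter 46, 96 high, origin under its middle. Bystander, far left.
- matches: Red matchbox, 54 x 64 x 14, origin under its middle. Bystander, right of the machine.
- cutter: Round metal biscuit cutter with a bow handle, diameter 64, 55 high, origin under its middle. Bystander, front left.
- food_grinder: Cast hand grinder with funnel and crank, fixed to the counter's front edge on the right. It takes up x 0.25 to 0.46, y -0.60 to -0.35 and reaches up to z = 0.29 (world, m), between the arm's start and the work: pass above it. Its origin lies at its lower clamp.

How it is judged (in metres and radians):
On the way, in this order (a step that is already met when the one before it is completed fails the run):
1. the mug stands upright on the counter, out of the tray bay ((x of mug in the frame of machine below -0.03 m or y of mug in the frame of machine below -0.11 m or y of mug in the frame of machine above 0.11 m) and height (world z) of mug between -0.005 and 0.005 m and angle between mug's own z axis and vertical below 0.1 rad and linear speed of mug below 0.02 m/s and contact force between the fingers and mug below 0.1 N), for 0.2 s.
2. the tray, entering the bay, pushes the catch aside (value of joint catch above 0.003 m and contact force between drip_tray and machine above 0.05 N and x of drip_tray in the frame of machine between -0.07 and 0.05 m), for 0.05 s.
At the end, for the whole second after the job is handed in: Tray at rest, flat and square in the bay, origin 46.5 to 55 mm behind the mouth, within 6 mm of the middle; catch back under 2 mm. Mug (out of the bay), shaker and pepper mill upright (0.1 rad), at rest on the counter (5 mm) (x of drip_tray in the frame of machine between 0.0465 and 0.055 m and y of drip_tray in the frame of machine between -0.006 and 0.006 m and z of drip_tray in the frame of machine between 0.004 and 0.012 m and angle between drip_tray's own z axis and vertical below 0.06 rad and angle between the x axis of drip_tray and the x axis of machine, either way round below 0.08 rad and value of joint catch below 0.002 m and linear speed of each of drip_tray, mug, shaker, pepper_mill below 0.02 m/s and (x of mug in the frame of machine below -0.03 m or y of mug in the frame of machine below -0.11 m or y of mug in the frame of machine above 0.11 m) and height (world z) of mug between -0.005 and 0.005 m and angle between each of mug, shaker, pepper_mill's own z axis and vertical below 0.1 rad and height (world z) of shaker between -0.005 and 0.005 m and height (world z) of pepper_mill between -0.005 and 0.005 m); the robot touches nothing.
It fails at once if a bystander (brush, green tin, red-lidded jar, matchbox or biscuit cutter) is shifted by more than 30 mm or tipped over (distance of any of brush, green_tin, red_jar, matches, cutter from where it was at the start of the episode above 0.03 m or angle between any of brush, green_tin, red_jar, matches, cutter's own z axis and vertical above 0.6 rad).
It fails at once if the mug, the shaker or the pepper mill is tipped over (angle between any of mug, shaker, pepper_mill's own z axis and vertical above 0.6 rad).
It fails at once if both the shaker and the pepper mill are shifted by more than 30 mm (only the one in the way is to be moved) (distance of each of shaker, pepper_mill from where it was at the start of the episode above 0.03 m).
It also fails if it takes over 72 s, if anything falls off the work surface, if the arm or the gripper's body presses on something with over 40 N, if the wrist force passes 120 N, or if a joint passes its speed limit or range.

## Working session

There is one attempt and no reset: what is moved stays moved. The work goes in short steps, Python scripts to look and compute and a shell command to move; the robot and the scene stay as the last step left them, time stands still between calls to the robot, and variables do not carry over. Pictures are saved under pics/ and viewed, at most 10 in all, crops included, and the job is handed in when it is done.

```bash
ls; mkdir -p pics
python3 - <<'E'
from rig import env, optics
import cv2
for n in("side","top"):
    im=optics.get_image(n); cv2.imwrite(f"pics/{n}0.png",im[:,:,::-1]); c=optics.calibration(n); print(n,c)
print(env.observe())
E
```

```text
pics
side {'fov_y': 43.65056052888702, 'cx': 272.2129876134076, 'cy': 210.7086586166487, 'T': array([[-0.2524938 , -0.7757827 ,  0.57828028, -0.48197636],
       [-0.96750014,  0.19389731, -0.16231854,  0.31577451],
       [ 0.01379692, -0.60047068, -0.79952774,  1.4324601 ],
       [ 0.        ,  0.        ,  0.        ,  1.        ]])}
top {'fov_y': 52.26987620235862, 'cx': 285.0068045920807, 'cy': 217.98639095512272, 'T': array([[-0.01338422, -0.99113312,  0.1321968 ,  0.37725965],
       [-0.99896068,  0.01901508,  0.04142439, -0.00720259],
       [-0.04357082, -0.13150498, -0.99035752,  1.45056486],
       [ 0.        ,  0.        ,  0.        ,  1.        ]])}
{'time_s': 0.1, 'q': array([-7.78817578e+01,  2.18384882e+01,  7.43800913e+01,  1.16329357e-03,
        8.38563666e+01, -1.23371353e+01]), 'qvel': array([ 0.04103508, -0.07103185, -0.05069855, -0.03813874,  0.01908145,
        0.06269617]), 'joint_efforts': array([ 4.23410616e-03, -4.49221087e+01, -2.31657743e+01, -1.94212107e-04,
        3.70412847e-03,  1.31042304e-05]), 'position': array([ 0.22762719, -0.50040353,  0.23076266]), 'tool_rot': array([[ 9.10284905e-01,  4.13982278e-01, -2.54862901e-04],
       [ 4.13982248e-01, -9.10284050e-01,  1.28314447e-03],
       [ 2.99201438e-04, -1.27353576e-03, -9.99999144e-01]]), 'ft_force': array([-0.29388267, -0.2858154 , -0.34082074]), 'wrist_torque': array([ 0.00682124,  0.01468137, -0.01366771]), 'gripper_force': 0.0, 'grip_width': 0.08552153194131022}
```

View pics/top0.png

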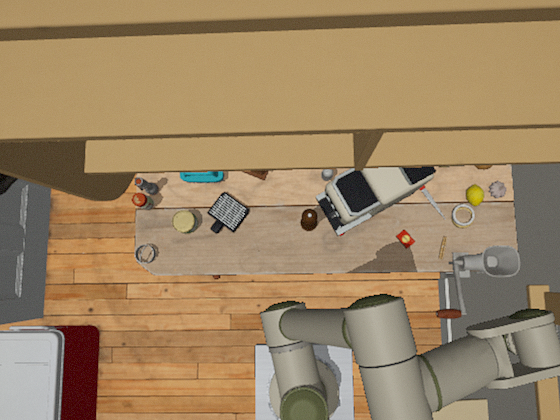

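View pics/side0.png

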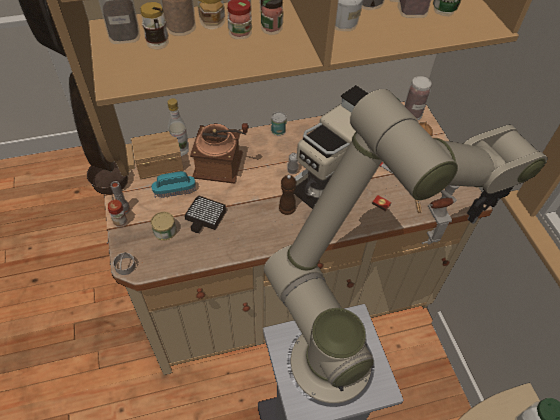

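```bash
cat > h.py <<'E'
import numpy as np, cv2
from rig import env, optics
C={n:optics.calibration(n) for n in("side","top")}
def ray(n,u,v):
    c=C[n]; f=210/np.tan(np.radians(c["fov_y"]/2)); d=c["T"][:3,:3]@np.array([(u-c["cx"])/f,(v-c["cy"])/f,1]); return c["T"][:3,3],d/np.linalg.norm(d)
def onz(n,u,v,z):
    o,d=ray(n,u,v); return (o+d*(z-o[2])/d[2]).round(4)
def two(a,b):
    """a=(u,v) in side, b=(u,v) in top -> point, gap"""
    o1,d1=ray("side",*a);o2,d2=ray("top",*b)
    s=np.linalg.lstsq(np.c_[d1,-d2],o2-o1,rcond=None)[0]; p,q=o1+s[0]*d1,o2+s[1]*d2
    return ((p+q)/2).round(4),np.linalg.norm(p-q).round(4)
def proj(n,p):
    c=C[n]; f=210/np.tan(np.radians(c["fov_y"]/2)); q=c["T"][:3,:3].T@(np.array(p)-c["T"][:3,3]); return (q[:2]/q[2]*f+[c["cx"],c["cy"]]).round(1)
def crop(n,x0,y0,w,h,k,out):
    im=optics.get_image(n)[y0:y0+h,x0:x0+w,::-1]; cv2.imwrite(out,cv2.resize(im,None,fx=k,fy=k,interpolation=cv2.INTER_CUBIC)); return im
E
python3 - <<'E'
from h import *
crop("top",170,150,280,150,2.8,"pics/t1.png"); crop("side",170,70,240,170,3.3,"pics/s1.png")
E
python3 -m jog --help | head -20
```

```text
invalid input: not JSON, or not a number
```

View pics/t1.png

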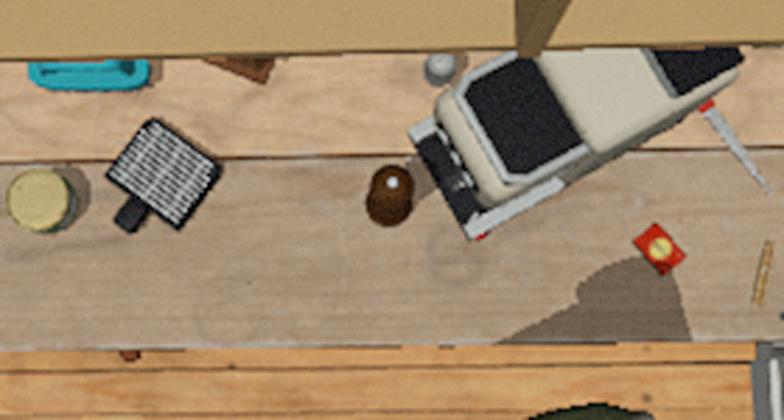

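View pics/s1.png

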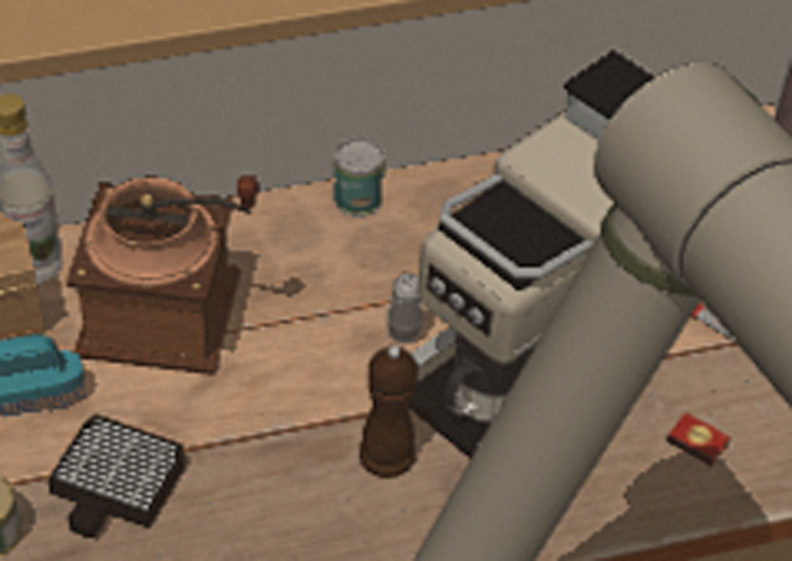

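Run:
```python
from h import *
t=lambda x,y,z:onz("top",170+x/2.8,150+y/2.8,z)
L=t(409,133,.038);R=t(475,240,.038);B=t(565,186,.038)
print("L",L,"R",R,np.linalg.norm(L-R),"B",B)
d=(B-R)[:2];print("yaw side",np.degrees(np.arctan2(d[1],d[0])),np.linalg.norm(d)); w=(L-R);print("yaw front",np.degrees(np.arctan2(w[1],w[0]))-90)
print("mill top",t(392,182,.17), "side",onz("side",170+395/3.3,70+352/3.3,.17), two((170+395/3.3,70+352/3.3),(170+392/2.8,150+182/2.8)))
for n,p in dict(c1=(153,118),c2=(222,162),c3=(181,226),c4=(107,174)).items():print(n,t(*p,.024))
print("lug end",t(116,220,.03),t(136,231,.03))
print("handle",t(465,180,.085),t(443,150,.085),t(462,193,.085))
print("tin",t(40,198,.058),"shaker",t(440,65,.09))
crop("top",300,180,70,65,11,"pics/t2.png")
```

```text
L [ 0.6329 -0.053   0.038 ] R [ 0.5034 -0.1275  0.038 ] 0.14940046854009534 B [ 0.5655 -0.2352  0.038 ]
yaw side -60.03217905186024 0.12432095559478298
yaw front -60.088630812736255
mill top [ 0.5558 -0.0292  0.17  ] side [ 0.5482 -0.0283  0.17  ] (array([ 0.5569, -0.0303,  0.1597]), np.float64(0.0019))
c1 [0.6606 0.2575 0.024 ]
c2 [0.6046 0.1731 0.024 ]
c3 [0.5277 0.2229 0.024 ]
c4 [0.5927 0.3134 0.024 ]
lug end [0.5357 0.3005 0.03  ] [0.522  0.2762 0.03  ]
handle [ 0.5684 -0.1142  0.085 ] [ 0.6037 -0.09    0.085 ] [ 0.5534 -0.1104  0.085 ]
tin [0.5604 0.3855 0.058 ] shaker [ 0.7026 -0.0889  0.09  ]
```

View pics/t2.png

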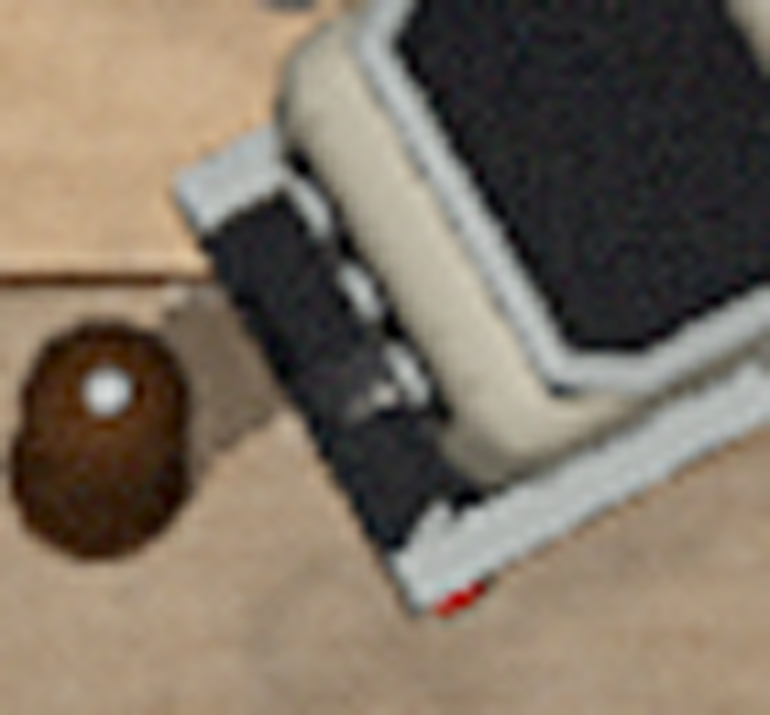

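```bash
cat >> h.py <<'E'
M0=np.array([.580,-.111]); a=np.radians(-60); MR=np.array([[np.cos(a),-np.sin(a)],[np.sin(a),np.cos(a)]])
def m(p): return ((MR.T@(np.array(p)[:2]-M0))*1000).round(1)
def w(x,y): return (M0+MR@np.array([x,y])/1000).round(4)
E
python3 - <<'E'
from h import *
k=lambda x,y,z:m(onz("top",300+x/11,180+y/11,z))
for p in [(325,395),(350,385),(385,395),(400,380),(350,415)]:print(p,k(*p,.06),k(*p,.093))
s=lambda x,y,z:m(onz("side",170+x/3.3,70+y/3.3,z))
print("side glimpse",s(465,405,.05),s(495,375,.05),s(455,370,.09))
print("mill",m([.5565,-.03]),"shaker",m([.7026,-.0889]))
im=optics.get_image("top")[205:225,325:342]
print(im.sum(2)//3)
E
```

```text
(325, 395) [-20.6  -3.2] [-24.6  -6.1]
(350, 385) [-12.6  -4.5] [-16.9  -7.3]
(385, 395) [ -5.4 -12.4] [ -9.8 -15. ]
(400, 380) [  0.8 -10.8] [ -3.8 -13.5]
(350, 415) [-17.4 -12.1] [-21.5 -14.8]
side glimpse [ -9.7 -17.6] [ 42.2 -12. ] [-9.4  0.5]
mill [-81.9  20.1] shaker [ 42.2 117.2]
[[ 36  43  40  42  39  46 139 169 115  73 123 150 169 173 177 180 188]
 [ 41  35  41  44  30  41  86 169 156  44  96 140 159 171 177 178 182]
 [ 37  44  31  48  41  35  23 130 165  96  64 120 145 165 174 176 180]
 [ 30  39  38  32  34  37  36  83 126 100  23  98 139 157 171 173 177]
 [ 19  33  41  44  38  35  31  40  59  46   0  66 116 146 152 167 176]
 [ 20  35  32  35  42  37  34  32  45  52  10  13  87 131 145 160 176]
 [ 31  25  31  37  36  44  37  37  53  64  96  89  59 107 141 161 171]
 [ 25  30  32  38  37  34  49  58  63  66 123 149 101  64 123 150 165]
 [ 12  21  31  34  49  57  57  62  60  54  93 171 159  45  97 138 160]
 [ 23   2  27  43  51  59  55  61  69  82  66 144 171 113  75 119 145]
 [ 63  39  32  34  47  53  56  58  85 141 138  89 145 147  49  94 131]
 [ 82  35  30  19  50  46  62  92  95 129 130  61 101  98  23  63 117]
 [116 111  59  25  39  39  65  94  80  38  32  25  41  41  17  20  88]
 [155 160 110  22  37  38  43  57  40  32  39  38  30  54  54  42  88]
 [157 164 137  45  32  43  36  38  39  33  36  40  36  51  60  85  99]
 [149 152 149 101  27  41  43  41  37  37  40  38  37  34  48  85 107]
 [146 144 150 122  38  37  36  34  30  45  38  43  47  38  36  69  95]
 [148 146 146 143 106  47  35  43  45  38  36  38  43  44  38  39  69]
 [145 148 150 157 132  57  24  48  39  40  46  41  41  37  45  32  41]
 [150 151 150 151 144 109  51  32  44  40  39  33  37  45  31  33  36]]
```

```bash
python3 -m jog '[{"linear":[0.7,0,-0.75],"roll":0},{"linear":[0.6,0,-0.8],"roll":0},{"linear":[0,0,-1],"roll":0},{"linear":[0,0,-1],"roll":0},{"linear":[0,0,-1],"roll":0},{"linear":[0,0,-1],"roll":0},{"linear":[0,0,-1],"roll":0},{"linear":[0,0,-1],"roll":0},{"linear":[0,0,-1],"roll":0},{"linear":[0,0,-1],"roll":0},{"linear":[0,0,-1],"roll":0}]'; python3 -c "
from rig import env;s=env.observe();print(s['q'].round(1),s['position'],s['tool_rot'].round(3))"
```

```text
time_s: 1.22
position: [0.2548, -0.4447, 0.5945]
tool_rot: [[0.91, 0.414, 0.012], [0.414, -0.91, -0.017], [0.004, 0.02, -1.0]]
ft_force: [-0.7, -0.7, 0.8]
grip_width: 0.0853
gripper_force: 0.0
[-73.6  22.6  12.9   0.6 143.4  -7.6] [ 0.25479017 -0.44471418  0.59452598] [[ 0.91   0.414  0.012]
 [ 0.414 -0.91  -0.017]
 [ 0.004  0.02  -1.   ]]
```

```bash
python3 -m jog '[{"linear":[0,0,-1],"roll":0},{"linear":[0,0,-1],"roll":0},{"linear":[0,0.5,-1],"roll":0},{"linear":[0,0.5,-1],"roll":0}]'; python3 -c "
from rig import env;s=env.observe();print(s['q'].round(1),s['position'],s['tool_rot'].round(3))"
```

```text
time_s: 1.55
position: [0.2306, -0.4084, 0.6343]
tool_rot: [[0.91, 0.412, 0.041], [0.414, -0.907, -0.073], [0.007, 0.083, -0.997]]
ft_force: [-0.5, 0.4, -0.5]
grip_width: 0.0852
gripper_force: 0.0
[-75.8  17.8  12.7   2.2 144.8  -8.4] [ 0.23056442 -0.40836193  0.63432748] [[ 0.91   0.412  0.041]
 [ 0.414 -0.907 -0.073]
 [ 0.007  0.083 -0.997]]
```

```bash
python3 -m jog '[{"linear":[0,0.7,-0.7],"roll":0},{"linear":[0,0.7,-0.7],"roll":0},{"linear":[0,0.7,-0.7],"roll":0},{"linear":[0,0.7,-0.7],"roll":0},{"linear":[0,0.7,-0.7],"roll":0},{"linear":[0,0.7,-0.7],"roll":0}]'; python3 -c "
from rig import env;s=env.observe();print(s['q'].round(1),s['position'],s['tool_rot'].round(3))"
```

```text
time_s: 2.05
position: [0.2364, -0.4452, 0.63]
tool_rot: [[0.91, 0.407, 0.084], [0.415, -0.897, -0.151], [0.015, 0.172, -0.985]]
ft_force: [-0.0, 0.2, 0.7]
grip_width: 0.0859
gripper_force: 0.0
[-77.   18.8  12.7   4.2 138.8  -8. ] [ 0.23635531 -0.44523017  0.63001073] [[ 0.91   0.407  0.084]
 [ 0.415 -0.897 -0.151]
 [ 0.015  0.172 -0.985]]
```

```bash
python3 -m jog '[{"linear":[0,0.8,-0.6],"roll":0},{"linear":[0,0.8,-0.6],"roll":0},{"linear":[0,0.8,-0.6],"roll":0},{"linear":[0,0.8,-0.6],"roll":0},{"linear":[0,0.8,-0.6],"roll":0},{"linear":[0,0.8,-0.6],"roll":0},{"linear":[0,0.8,-0.6],"roll":0},{"linear":[0,0.8,-0.6],"roll":0},{"linear":[0,0.8,-0.6],"roll":0},{"linear":[0,0.8,-0.6],"roll":0}]'; python3 -c "
from rig import env;s=env.observe();print(s['q'].round(1),s['position'],s['tool_rot'].round(3))"
```

```text
time_s: 2.88
position: [0.2487, -0.5031, 0.6344]
tool_rot: [[0.909, 0.384, 0.164], [0.417, -0.856, -0.305], [0.023, 0.346, -0.938]]
ft_force: [0.2, -0.8, -0.2]
grip_width: 0.0857
gripper_force: 0.0
[-78.5  19.8  12.7   7.2 127.8  -7.5] [ 0.24871736 -0.50314301  0.63437137] [[ 0.909  0.384  0.164]
 [ 0.417 -0.856 -0.305]
 [ 0.023  0.346 -0.938]]
```

```bash
python3 -m jog '[{"linear":[0.1,0.75,-0.65],"roll":0},{"linear":[0.1,0.75,-0.65],"roll":0},{"linear":[0.1,0.75,-0.65],"roll":0},{"linear":[0.1,0.75,-0.65],"roll":0},{"linear":[0.1,0.75,-0.65],"roll":0},{"linear":[0.1,0.75,-0.65],"roll":0},{"linear":[0.1,0.75,-0.65],"roll":0},{"linear":[0.1,0.75,-0.65],"roll":0}]'; python3 -c "
from rig import env;s=env.observe();print(s['q'].round(1),s['position'],s['tool_rot'].round(3))"
```

```text
time_s: 3.55
position: [0.2618, -0.4871, 0.6779]
tool_rot: [[0.907, 0.353, 0.229], [0.42, -0.798, -0.432], [0.031, 0.488, -0.872]]
ft_force: [-0.3, -0.2, -0.5]
grip_width: 0.0854
gripper_force: 0.0
[-77.6  16.3  12.7   9.  122.3  -5.3] [ 0.26177454 -0.48712369  0.67792979] [[ 0.907  0.353  0.229]
 [ 0.42  -0.798 -0.432]
 [ 0.031  0.488 -0.872]]
```

```bash
cat >> h.py <<'E'
def go(p,grasp=True,s=None):
    """units of 40 mm along tool axes to bring the grasp point (or TCP) to world p"""
    s=s or env.observe(); R=s["tool_rot"]; q=s["position"]-(0.019*R[:,2] if grasp else 0)
    return (R.T@(np.array(p)-q)/0.04).round(2)
def st():
    s=env.observe(); R=s["tool_rot"]; g=s["position"]-.019*R[:,2]
    print("t",round(s["time_s"],2),"grasp",g.round(4),"mach",m(g),"z",R[:,2].round(3),"y",R[:,1].round(3),"q",s["q"].round(0),"F",s["ft_force"].round(1),"w",round(s["grip_width"],4),s["gripper_force"].round(1))
E
python3 -m jog '[{"linear":[0,0,0],"roll":1},{"linear":[0,0,0],"roll":1},{"linear":[0,0,0],"roll":1},{"linear":[0,0,0],"roll":1},{"linear":[0,0,0],"roll":1},{"linear":[0,0,0],"roll":1},{"linear":[0,0,0],"roll":1},{"linear":[0,0,0],"roll":1},{"linear":[0,0,0],"roll":1},{"linear":[0,0,0],"roll":1},{"linear":[0,0,0],"roll":1},{"linear":[0,0,0],"roll":1}]' >/dev/null
python3 -m jog '[{"linear":[0,0,0],"roll":1},{"linear":[0,0,0],"roll":1},{"linear":[0,0,0],"roll":1},{"linear":[0,0,0],"roll":1},{"linear":[0,0,0],"roll":1},{"linear":[0,0,0],"roll":1},{"linear":[0,0,0],"roll":0}]' >/dev/null
python3 - <<'E'
from h import *
st(); R=env.observe()["tool_rot"]; print(R.round(3))
print("edge",onz("top",170+400/2.8,150+345/2.8,0), "matches",onz("top",170+660/2.8,150+248/2.8,.014),"cutter",onz("top",146,253,.05))
pre=np.array([.5565,-.03,.141])-.15*R[:,2]; print(pre,go(pre), "up", go(pre+[0,0,.15]))
E
```

```text
Traceback (most recent call last):
  File "h.py", line 26, in st
    print("t",round(s["time_s"],2),"grasp",g.round(4),"mach",m(g),"z",R[:,2].round(3),"y",R[:,1].round(3),"q",s["q"].round(0),"F",s["ft_force"].round(1),"w",round(s["grip_width"],4),s["gripper_force"].round(1))
                                                                                                                                                                                      ^^^^^^^^^^^^^^^^^^^^^^^^
AttributeError: 'float' object has no attribute 'round'
```

```bash
sed -i 's/s\["gripper_force"\].round(1)/round(s["gripper_force"],1)/' h.py
python3 - <<'E'
from h import *
st(); R=env.observe()["tool_rot"]; print(R.round(3))
print("edge",onz("top",170+400/2.8,150+345/2.8,0), "matches",onz("top",170+660/2.8,150+248/2.8,.014),"cutter",onz("top",146,253,.05))
pre=np.array([.5565,-.03,.141])-.15*R[:,2]; print(pre,go(pre), "up", go(pre+[0,0,.15]))
E
```

```text
t 5.13 grasp [ 0.2573 -0.4791  0.6943] mach [ 157.4 -463.5] z [ 0.229 -0.431 -0.873] y [-0.908 -0.418 -0.032] q [-78.  16.  13.   9. 122.  85.] F [0.2 0.  0.8] w 0.0852 0.0
[[ 0.351 -0.908  0.229]
 [-0.8   -0.418 -0.431]
 [ 0.487 -0.032 -0.873]]
edge [ 0.3822 -0.0375  0.    ] matches [ 0.4922 -0.348   0.014 ] cutter [0.456  0.5142 0.05  ]
[0.52214997 0.03465138 0.27192087] [-13.09 -11.04   5.2 ] up [-11.27 -11.16   1.92]
```

```bash
python3 -m jog '[{"linear":[-0.63,-0.62,0.1],"roll":0},{"linear":[-0.63,-0.62,0.1],"roll":0},{"linear":[-0.63,-0.62,0.1],"roll":0},{"linear":[-0.63,-0.62,0.1],"roll":0},{"linear":[-0.63,-0.62,0.1],"roll":0},{"linear":[-0.63,-0.62,0.1],"roll":0},{"linear":[-0.63,-0.62,0.1],"roll":0},{"linear":[-0.63,-0.62,0.1],"roll":0},{"linear":[-0.63,-0.62,0.1],"roll":0},{"linear":[-0.63,-0.62,0.1],"roll":0},{"linear":[-0.63,-0.62,0.1],"roll":0},{"linear":[-0.63,-0.62,0.1],"roll":0}]'>/dev/null
python3 - <<'E'
from h import *
st(); R=env.observe()["tool_rot"]
pre=np.array([.5565,-.03,.141])-.15*R[:,2]; print(pre,go(pre), "up", go(pre+[0,0,.15]))
E
```

```text
t 6.13 grasp [ 0.4313 -0.1315  0.5137] mach [ -56.6 -139.1] z [ 0.23  -0.431 -0.873] y [-0.906 -0.423 -0.03 ] q [-23.  -0.  65. -18.  91. 129.] F [-0.1 -0.5  0.4] w 0.0854 0.0
[0.52199951 0.03459136 0.27191093] [-5.45 -3.63  4.01] up [-3.62 -3.74  0.74]
```

```bash
R='{"linear":[0,0,0],"roll":-1}'
python3 -m jog '[{"linear":[0,0,0],"roll":-1},{"linear":[0,0,0],"roll":-1},{"linear":[0,0,0],"roll":-1},{"linear":[0,0,0],"roll":-1},{"linear":[0,0,0],"roll":-1},{"linear":[0,0,0],"roll":-1},{"linear":[0,0,0],"roll":-1},{"linear":[0,0,0],"roll":-1},{"linear":[0,0,0],"roll":-1},{"linear":[0,0,0],"roll":-1},{"linear":[0,0,0],"roll":-1},{"linear":[0,0,0],"roll":-1}]' >/dev/null
python3 -m jog '[{"linear":[0,0,0],"roll":-1},{"linear":[0,0,0],"roll":-1},{"linear":[0,0,0],"roll":-1},{"linear":[0,0,0],"roll":-1},{"linear":[0,0,0],"roll":-1},{"linear":[0,0,0],"roll":-1},{"linear":[0,0,0],"roll":-1},{"linear":[0,0,0],"roll":-1},{"linear":[0,0,0],"roll":-1},{"linear":[0,0,0],"roll":-1},{"linear":[0,0,0],"roll":-1},{"linear":[0,0,0],"roll":-1}]' >/dev/null
python3 -m jog '[{"linear":[0,0,0],"roll":-1},{"linear":[0,0,0],"roll":-1},{"linear":[0,0,0],"roll":-1},{"linear":[0,0,0],"roll":-1},{"linear":[0,0,0],"roll":-1},{"linear":[0,0,0],"roll":-1},{"linear":[0,0,0],"roll":-1},{"linear":[0,0,0],"roll":-1},{"linear":[0,0,0],"roll":-1},{"linear":[0,0,0],"roll":-1},{"linear":[0,0,0],"roll":-1},{"linear":[0,0,0],"roll":-0.6}]' >/dev/null
python3 - <<'E'
from h import *
st(); R=env.observe()["tool_rot"]
pre=np.array([.5565,-.03,.141])-.15*R[:,2]; print(pre,go(pre), "up", go(pre+[0,0,.12]))
E
```

```text
t 9.13 grasp [ 0.431  -0.1332  0.5142] mach [ -55.2 -140.1] z [ 0.229 -0.43  -0.873] y [0.916 0.398 0.045] q [-23.  -0.  65. -18.  92. -50.] F [ 0.2 -0.7  0.8] w 0.0856 0.0
[0.52208938 0.03452303 0.27196827] [5.59 3.49 4.01] up [4.13 3.62 1.39]
```

```bash
python3 -m jog '[{"linear":[0,0,0],"roll":-1},{"linear":[0.59,0.46,0.2],"roll":0},{"linear":[0.59,0.46,0.2],"roll":0},{"linear":[0.59,0.46,0.2],"roll":0},{"linear":[0.59,0.46,0.2],"roll":0},{"linear":[0.59,0.46,0.2],"roll":0},{"linear":[0.59,0.46,0.2],"roll":0},{"linear":[0.59,0.46,0.2],"roll":0},{"linear":[0,0,0],"roll":0}]' >/dev/null
python3 - <<'E'
from h import *
st(); R=env.observe()["tool_rot"]
mi=np.array([.5565,-.03,.141]);print(go(mi-.12*R[:,2]),go(mi))
crop("top",230,150,140,110,5.7,"pics/t3.png")
E
```

```text
t 9.88 grasp [0.4922 0.0332 0.3813] mach [-168.8   -3.9] z [ 0.225 -0.428 -0.875] y [ 0.884  0.467 -0.001] q [  2.   9.  76. -26.  83. -25.] F [ 0.3  0.4 -0.5] w 0.0856 0.0
[1.03 0.69 3.3 ] [1.03 0.69 6.3 ]
```

View pics/t3.png

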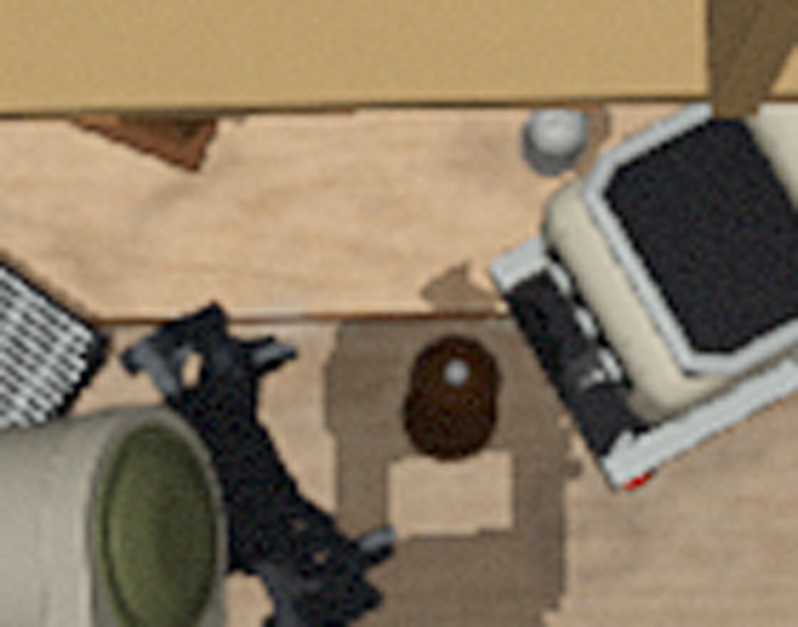

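```bash
python3 -m jog '[{"linear":[0.5,0.35,0.5],"roll":0},{"linear":[0.53,0.34,0.5],"roll":0},{"linear":[0,0,0.8],"roll":0},{"linear":[0,0,0.8],"roll":0},{"linear":[0,0,0.8],"roll":0},{"linear":[0,0,0.8],"roll":0},{"linear":[0,0,0.8],"roll":0},{"linear":[0,0,0.6],"roll":0},{"linear":[0,0,0.5],"roll":0},{"linear":[0,0,0],"roll":0}]' 1 40 >/dev/null
python3 - <<'E'
from h import *
st(); print(go([.5565,-.03,.141]))
E
```

```text
t 10.77 grasp [ 0.5554 -0.0322  0.15  ] mach [-80.6  18.1] z [ 0.224 -0.431 -0.874] y [0.888 0.46  0.001] q [ -5.  26.  92. -32.  50. -14.] F [-0.5  0.8 -1.3] w 0.0856 0.0
[0.14 0.05 0.18]
```

```bash
python3 -m jog '[{"linear":[0.1,0.05,0.05],"roll":0},{"linear":[0,0,0],"roll":0}]' >/dev/null
python3 -m jog '[{"linear":[0,0,0],"roll":0},{"linear":[0,0,0],"roll":0},{"linear":[0,0,0],"roll":0},{"linear":[0,0,0],"roll":0},{"linear":[0,0,0],"roll":0},{"linear":[0,0,0],"roll":0},{"linear":[0,0,0],"roll":0},{"linear":[0,0,0],"roll":0}]' -1 40
python3 - <<'E'
from h import *
st()
E
```

```text
time_s: 11.6
position: [0.5612, -0.0351, 0.1334]
tool_rot: [[-0.4, 0.887, 0.231], [0.775, 0.462, -0.431], [-0.489, 0.006, -0.872]]
ft_force: [-1.0, 0.2, 6.3]
grip_width: 0.0458
gripper_force: 40.4
t 11.6 grasp [ 0.5568 -0.0269  0.1499] mach [-84.4  22. ] z [ 0.231 -0.431 -0.872] y [0.887 0.462 0.006] q [ -5.  26.  92. -32.  50. -14.] F [-1.   0.2  6.3] w 0.0458 40.4
```

```bash
python3 -m jog '[{"linear":[-0.24,0,-0.44],"roll":0},{"linear":[-0.36,0,-0.65],"roll":0},{"linear":[-0.2,0,-0.35],"roll":0},{"linear":[0,0,0],"roll":0}]' >/dev/null
python3 - <<'E'
from h import *
st(); g=env.observe()["position"]-.019*env.observe()["tool_rot"][:,2]
print(go([.45,-.16,g[2]]),go([.45,-.16,.150]))
E
```

```text
t 11.93 grasp [ 0.5572 -0.0268  0.2182] mach [-84.3  22.3] z [ 0.235 -0.43  -0.872] y [0.887 0.462 0.011] q [ -5.  21.  87. -29.  58. -20.] F [ 1.2  0.9 -1.8] w 0.0458 41.9
[-1.52 -3.91  0.8 ] [-0.68 -3.93  2.29]
```

```bash
python3 -m jog '[{"linear":[-0.1,-0.25,0.05],"roll":0},{"linear":[-0.2,-0.55,0.11],"roll":0},{"linear":[-0.24,-0.6,0.13],"roll":0},{"linear":[-0.24,-0.6,0.13],"roll":0},{"linear":[-0.24,-0.6,0.13],"roll":0},{"linear":[-0.24,-0.6,0.13],"roll":0},{"linear":[-0.16,-0.45,0.08],"roll":0},{"linear":[-0.1,-0.26,0.04],"roll":0},{"linear":[0,0,0],"roll":0},{"linear":[0,0,0],"roll":0}]' >/dev/null
python3 - <<'E'
from h import *
st(); print(go([.45,-.16,.1505]))
E
```

```text
t 12.77 grasp [ 0.4481 -0.1602  0.2142] mach [ -23.4 -138.9] z [ 0.226 -0.43  -0.874] y [0.888 0.46  0.004] q [-25.  11. 103. -24.  45. -39.] F [-0.3 -0.4 -2. ] w 0.0458 42.0
[0.76 0.04 1.4 ]
```

```bash
python3 -m jog '[{"linear":[0.25,0.02,0.45],"roll":0},{"linear":[0.25,0.02,0.45],"roll":0},{"linear":[0.16,0,0.28],"roll":0},{"linear":[0.06,0,0.1],"roll":0},{"linear":[0,0,0],"roll":0},{"linear":[0,0,0],"roll":0},{"linear":[0.02,0,0.04],"roll":0},{"linear":[0,0,0],"roll":0},{"linear":[0,0,0],"roll":0}]'
python3 - <<'E'
from h import *
st(); print(go([.45,-.16,.1505]))
E
```

```text
time_s: 13.52
position: [0.4552, -0.1673, 0.1387]
tool_rot: [[-0.4, 0.887, 0.229], [0.776, 0.461, -0.43], [-0.488, 0.006, -0.873]]
ft_force: [-0.0, 0.7, -1.8]
grip_width: 0.0457
gripper_force: 42.0
t 13.52 grasp [ 0.4508 -0.1591  0.1553] mach [ -22.9 -135.9] z [ 0.229 -0.43  -0.873] y [0.887 0.461 0.006] q [-25.  16. 108. -30.  36. -31.] F [-0.   0.7 -1.8] w 0.0457 42.0
[ 0.05 -0.03  0.11]
```

Close; creep down until the force changes.

```bash
python3 -m jog '[{"linear":[0.04,0,0.07],"roll":0},{"linear":[0,0,0],"roll":0},{"linear":[0,0,0],"roll":0}]'
python3 -m jog '[{"linear":[0.02,0,0.04],"roll":0},{"linear":[0,0,0],"roll":0},{"linear":[0,0,0],"roll":0}]'
```

```text
time_s: 13.77
position: [0.4549, -0.1672, 0.1349]
tool_rot: [[-0.401, 0.887, 0.228], [0.776, 0.461, -0.43], [-0.487, 0.005, -0.873]]
ft_force: [0.4, 0.2, -1.7]
grip_width: 0.0457
gripper_force: 42.0
time_s: 14.02
position: [0.4552, -0.1673, 0.1334]
tool_rot: [[-0.401, 0.887, 0.229], [0.776, 0.461, -0.43], [-0.487, 0.005, -0.873]]
ft_force: [-1.1, 0.8, 0.3]
grip_width: 0.0454
gripper_force: 42.2
```

```bash
python3 -m jog '[{"linear":[0,0,0],"roll":0},{"linear":[0,0,0],"roll":0},{"linear":[0,0,0],"roll":0},{"linear":[0,0,0],"roll":0},{"linear":[0,0,-0.3],"roll":0},{"linear":[0,0,-0.6],"roll":0},{"linear":[0,0,-0.7],"roll":0},{"linear":[0,0,-0.8],"roll":0},{"linear":[0,0,-0.8],"roll":0},{"linear":[0,0,-0.5],"roll":0},{"linear":[0,0,0],"roll":0}]' 1 40 >/dev/null
python3 - <<'E'
from h import *
st(); R=env.observe()["tool_rot"]; h=np.r_[w(-14,-8),.053]; print(h,"pre",go(h-.12*R[:,2]))
im=crop("top",290,170,80,80,7,"pics/t4.png")
E
```

```text
t 14.93 grasp [ 0.4172 -0.0945  0.2828] mach [ -95.7 -132.7] z [ 0.235 -0.432 -0.871] y [0.886 0.463 0.01 ] q [-18.   2. 100. -24.  58. -36.] F [-0.3  1.3 -0.1] w 0.0854 0.0
[ 0.5661 -0.1029  0.053 ] pre [1.18 3.14 2.97]
```

View pics/t4.png

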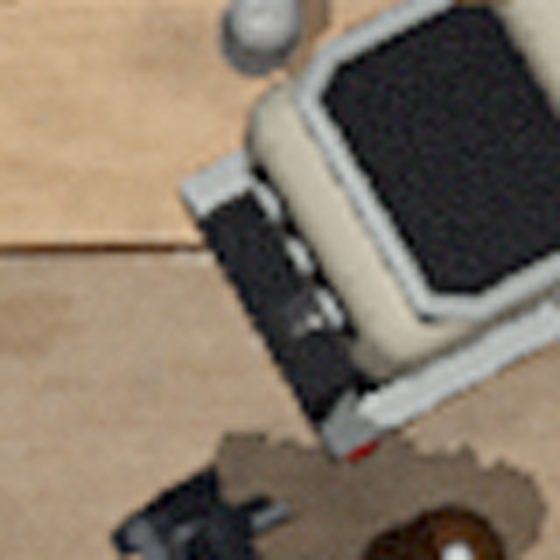

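Run:
```python
from h import *
p=proj("side",np.r_[w(-14,-8),.06]); print(p); x,y=p.astype(int)-35
im=crop("side",x,y,70,70,8,"pics/s2.png"); print(x,y)
```

```text
[308.2 189.9]
273 154
```

View pics/s2.png

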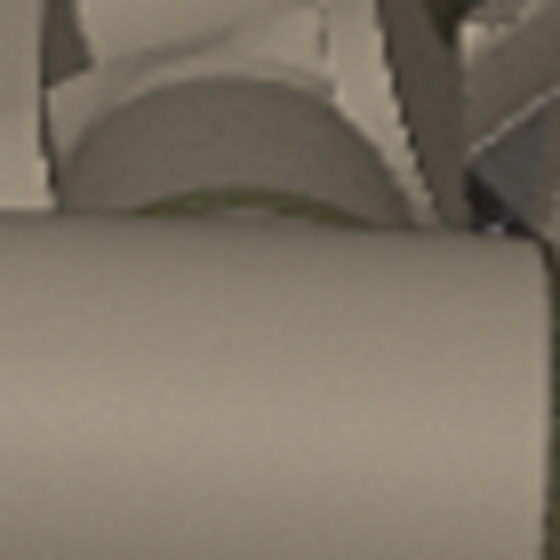

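Run:
```python
from h import *
g=optics.get_image("top").astype(float).mean(2)
for v in range(208,222):
    print(v,[(u,*m(onz("top",u+.5,v+.5,.08)).astype(int),int(g[v,u])) for u in range(327,338) if 44<g[v,u]<150 and m(onz("top",u+.5,v+.5,.08))[0]<0 and abs(m(onz("top",u+.5,v+.5,.08))[0]+11)<18 and abs(m(onz("top",u+.5,v+.5,.08))[1])<30])
```

```text
208 [(327, np.int64(-16), np.int64(19), 44), (332, np.int64(-2), np.int64(10), 81)]
209 [(328, np.int64(-15), np.int64(14), 45), (333, np.int64(-1), np.int64(6), 69)]
210 [(327, np.int64(-19), np.int64(13), 44), (333, np.int64(-2), np.int64(3), 49), (334, np.int64(0), np.int64(1), 51)]
211 [(333, np.int64(-4), np.int64(0), 57), (334, np.int64(-1), np.int64(-1), 55)]
212 [(329, np.int64(-17), np.int64(4), 44), (331, np.int64(-11), np.int64(1), 46), (332, np.int64(-9), np.int64(0), 62), (333, np.int64(-6), np.int64(-2), 62), (334, np.int64(-3), np.int64(-3), 62), (335, np.int64(0), np.int64(-5), 122)]
213 [(329, np.int64(-19), np.int64(1), 46), (330, np.int64(-16), np.int64(0), 51), (331, np.int64(-13), np.int64(-1), 54), (332, np.int64(-10), np.int64(-3), 62), (333, np.int64(-8), np.int64(-4), 66), (334, np.int64(-5), np.int64(-6), 56), (335, np.int64(-2), np.int64(-8), 95)]
214 [(329, np.int64(-20), np.int64(0), 47), (330, np.int64(-18), np.int64(-2), 60), (331, np.int64(-15), np.int64(-4), 60), (332, np.int64(-12), np.int64(-5), 61), (333, np.int64(-9), np.int64(-7), 71), (334, np.i
[... 544 characters left out ...]
np.int64(-9), 59), (332, np.int64(-16), np.int64(-11), 94), (333, np.int64(-13), np.int64(-13), 94), (334, np.int64(-10), np.int64(-14), 128), (335, np.int64(-7), np.int64(-16), 129), (336, np.int64(-4), np.int64(-18), 64), (337, np.int64(-2), np.int64(-19), 98)]
217 [(331, np.int64(-20), np.int64(-12), 65), (332, np.int64(-17), np.int64(-14), 96), (333, np.int64(-14), np.int64(-15), 80)]
218 [(330, np.int64(-24), np.int64(-13), 45), (331, np.int64(-22), np.int64(-15), 48), (332, np.int64(-19), np.int64(-17), 50)]
219 [(332, np.int64(-21), np.int64(-19), 46), (333, np.int64(-18), np.int64(-21), 47), (336, np.int64(-10), np.int64(-26), 45)]
220 [(335, np.int64(-14), np.int64(-27), 46)]
221 []
```

```bash
python3 -m jog '[{"linear":[0.1,0.5,0],"roll":0},{"linear":[0.2,0.6,0.1],"roll":0},{"linear":[0.2,0.6,0.2],"roll":0},{"linear":[0.2,0.6,0.4],"roll":0},{"linear":[0.2,0.6,0.5],"roll":0},{"linear":[0.1,0.3,0.4],"roll":0},{"linear":[0,0,0],"roll":0},{"linear":[0,0,0],"roll":0}]' 0 >/dev/null
python3 - <<'E'
from h import *
st(); R=env.observe()["tool_rot"]; h=np.r_[w(-15,-8),.050]; print("fin",go(h)); print(R.round(3))
E
```

```text
t 15.75 grasp [ 0.5286 -0.0332  0.2023] mach [-93.1  -5.6] z [ 0.224 -0.43  -0.875] y [0.887 0.461 0.001] q [ -6.  19.  92. -30.  55. -19.] F [-0.1  0.5  0.9] w 0.0426 0.0
fin [0.14 0.02 4.28]
[[-0.403  0.887  0.224]
 [ 0.776  0.461 -0.43 ]
 [-0.485  0.001 -0.875]]
```

```bash
python3 -m jog '[{"linear":[0.07,0.02,0.4],"roll":0},{"linear":[0.07,0,0.6],"roll":0},{"linear":[0,0,0.6],"roll":0},{"linear":[0,0,0.6],"roll":0},{"linear":[0,0,0.5],"roll":0},{"linear":[0,0,0.4],"roll":0},{"linear":[0,0,0.3],"roll":0},{"linear":[0,0,0.2],"roll":0},{"linear":[0,0,0],"roll":0},{"linear":[0,0,0],"roll":0}]' 0
python3 - <<'E'
from h import *
st(); h=np.r_[w(-15,-8),.050]; print("fin",go(h))
crop("top",300,180,70,65,9,"pics/t5.png")
E
```

```text
time_s: 16.58
position: [0.5647, -0.0984, 0.0598]
tool_rot: [[-0.4, 0.887, 0.229], [0.776, 0.461, -0.43], [-0.487, 0.005, -0.873]]
ft_force: [-0.0, -0.1, 0.7]
grip_width: 0.0429
gripper_force: 0.0
t 16.58 grasp [ 0.5603 -0.0902  0.0764] mach [-27.8  -6.6] z [ 0.229 -0.43  -0.873] y [0.887 0.461 0.005] q [-12.  32.  97. -38.  37. -12.] F [-0.  -0.1  0.7] w 0.0429 0.0
fin [ 0.04 -0.02  0.73]
```

View pics/t5.png

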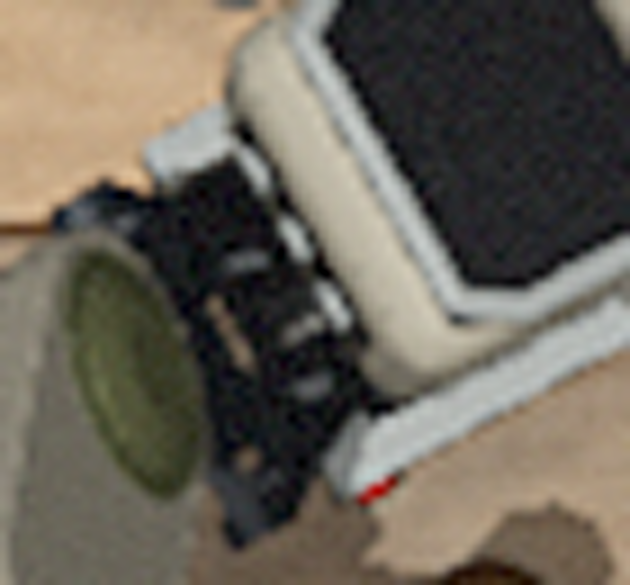

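```bash
python3 -m jog '[{"linear":[0,0,0.3],"roll":0},{"linear":[0,0,0.3],"roll":0},{"linear":[0,0,0.1],"roll":0},{"linear":[0,0,0],"roll":0},{"linear":[0,0,0],"roll":0}]' 0 
python3 -m jog '[{"linear":[0,0,0],"roll":0},{"linear":[0,0,0],"roll":0},{"linear":[0,0,0],"roll":0},{"linear":[0,0,0],"roll":0},{"linear":[0,0,0],"roll":0},{"linear":[0,0,0],"roll":0}]' -1 50
python3 - <<'E'
from h import *
st()
E
```

```text
time_s: 17.05
position: [0.571, -0.1104, 0.0343]
tool_rot: [[-0.401, 0.887, 0.228], [0.776, 0.461, -0.43], [-0.487, 0.004, -0.874]]
ft_force: [0.0, 0.0, 0.4]
grip_width: 0.0427
gripper_force: 0.0
time_s: 17.55
position: [0.5711, -0.1101, 0.0352]
tool_rot: [[-0.401, 0.887, 0.229], [0.776, 0.461, -0.43], [-0.487, 0.005, -0.873]]
ft_force: [-3.9, 2.7, 5.0]
grip_width: 0.021
gripper_force: 48.9
t 17.55 grasp [ 0.5667 -0.1019  0.0518] mach [-14.5  -7. ] z [ 0.229 -0.43  -0.873] y [0.887 0.461 0.005] q [-13.  35.  97. -40.  35. -10.] F [-3.9  2.7  5. ] w 0.021 48.9
```

```bash
python3 -m jog '[{"linear":[0,0,0],"roll":0},{"linear":[0,0,0],"roll":0},{"linear":[-0.06,0,-0.1],"roll":0},{"linear":[-0.07,0,-0.12],"roll":0},{"linear":[0,0,0],"roll":0},{"linear":[0,0,0],"roll":0},{"linear":[0,0,0],"roll":0}]' -1 90
python3 -m jog '[{"linear":[0.2,-0.01,-0.11],"roll":0},{"linear":[0.3,-0.02,-0.17],"roll":0},{"linear":[0.3,-0.02,-0.17],"roll":0},{"linear":[0.3,-0.02,-0.17],"roll":0},{"linear":[0.3,-0.02,-0.17],"roll":0},{"linear":[0.3,-0.02,-0.17],"roll":0},{"linear":[0.3,-0.02,-0.17],"roll":0},{"linear":[0.3,-0.02,-0.17],"roll":0},{"linear":[0.2,-0.02,-0.12],"roll":0},{"linear":[0,0,0],"roll":0}]'
python3 - <<'E'
from h import *
st()
E
```

```text
time_s: 18.13
position: [0.5711, -0.1105, 0.0448]
tool_rot: [[-0.401, 0.887, 0.228], [0.776, 0.461, -0.43], [-0.487, 0.005, -0.874]]
ft_force: [0.1, 0.3, -2.2]
grip_width: 0.0191
gripper_force: 85.3
time_s: 18.97
position: [0.511, -0.0101, 0.0457]
tool_rot: [[-0.403, 0.886, 0.228], [0.775, 0.463, -0.429], [-0.486, 0.004, -0.874]]
ft_force: [-0.0, 0.9, -2.3]
grip_width: 0.0191
gripper_force: 85.4
t 18.97 grasp [ 0.5066 -0.002   0.0623] mach [-131.1   -9. ] z [ 0.228 -0.429 -0.874] y [0.886 0.463 0.004] q [ -2.  31. 105. -44.  38.   4.] F [-0.   0.9 -2.3] w 0.0191 85.4
```

```bash
python3 - <<'E'
from h import *
print(go([.4137,.197,.0823]),go([.4137,.197,.0623]))
E
python3 -m jog '[{"linear":[0.2,0,-0.3],"roll":0},{"linear":[0.4,0,-0.4],"roll":0},{"linear":[0.5,0,-0.4],"roll":0},{"linear":[0.5,0,-0.4],"roll":0},{"linear":[0.5,0,-0.4],"roll":0},{"linear":[0.5,0,-0.3],"roll":0},{"linear":[0.5,0,-0.3],"roll":0},{"linear":[0.5,0.05,-0.3],"roll":0},{"linear":[0.3,0.05,-0.2],"roll":0},{"linear":[0.2,0.05,0],"roll":0},{"linear":[0,0,0],"roll":0},{"linear":[0,0,0],"roll":0}]' >/dev/null
python3 - <<'E'
from h import *
st();print(go([.4137,.197,.06]),go([.4137,.197,.045]))
E
```

```text
[ 4.55  0.25 -3.1 ] [ 4.79  0.24 -2.67]
t 19.97 grasp [0.4202 0.1778 0.0871] mach [-330.     6.1] z [ 0.228 -0.43  -0.873] y [0.887 0.461 0.004] q [ 23.  28. 104. -38.  52.  20.] F [-0.3  0.2 -2. ] w 0.0196 85.6
[0.77 0.07 0.35] [0.95 0.07 0.67]
```

```bash
python3 -m jog '[{"linear":[0.3,0.03,0.1],"roll":0},{"linear":[0.3,0.04,0.15],"roll":0},{"linear":[0.2,0,0.2],"roll":0},{"linear":[0.1,0,0.15],"roll":0},{"linear":[0,0,0],"roll":0},{"linear":[0,0,0],"roll":0},{"linear":[0,0,0],"roll":0}]'
python3 -m jog '[{"linear":[0.04,0,0.07],"roll":0},{"linear":[0,0,0],"roll":0},{"linear":[0,0,0],"roll":0}]'
```

```text
time_s: 20.55
position: [0.4183, 0.1884, 0.0327]
tool_rot: [[-0.4, 0.888, 0.229], [0.776, 0.461, -0.43], [-0.487, 0.005, -0.873]]
ft_force: [-0.0, -0.2, -1.8]
grip_width: 0.0194
gripper_force: 85.6
time_s: 20.8
position: [0.4179, 0.1889, 0.0292]
tool_rot: [[-0.401, 0.887, 0.229], [0.776, 0.461, -0.43], [-0.487, 0.005, -0.873]]
ft_force: [0.4, -0.1, -1.9]
grip_width: 0.0195
gripper_force: 85.7
```

```bash
python3 -m jog '[{"linear":[0.025,0,0.04],"roll":0},{"linear":[0,0,0],"roll":0},{"linear":[0,0,0],"roll":0}]'|grep -E "pos|ft_"
python3 -m jog '[{"linear":[0.02,0,0.03],"roll":0},{"linear":[0,0,0],"roll":0},{"linear":[0,0,0],"roll":0}]'|grep -E "pos|ft_"
```

```text
position: [0.4178, 0.1891, 0.0276]
ft_force: [-1.9, 1.3, 3.8]
position: [0.4175, 0.1892, 0.027]
ft_force: [-8.4, 3.6, 17.0]
```

```bash
python3 -m jog '[{"linear":[-0.018,0,-0.03],"roll":0},{"linear":[0,0,0],"roll":0}]'|grep -E "pos|ft_"
python3 -m jog '[{"linear":[0,0,0],"roll":0},{"linear":[0,0,0],"roll":0},{"linear":[0,0,0],"roll":0},{"linear":[0,0,-0.2],"roll":0},{"linear":[0,0,-0.5],"roll":0},{"linear":[0,0,-0.7],"roll":0},{"linear":[0,0,-0.8],"roll":0},{"linear":[0,0,-0.8],"roll":0},{"linear":[0,0,-0.8],"roll":0},{"linear":[0,0,-0.7],"roll":0},{"linear":[0,0,0],"roll":0}]' 0.3 40
python3 - <<'E'
from h import *
st()
im=crop("side",110,130,230,150,3.4,"pics/s3.png")
E
```

```text
position: [0.4178, 0.1892, 0.0276]
ft_force: [-2.6, 0.1, 5.9]
time_s: 22.38
position: [0.3769, 0.2692, 0.189]
tool_rot: [[-0.4, 0.886, 0.235], [0.778, 0.464, -0.425], [-0.485, 0.013, -0.874]]
ft_force: [0.4, -0.2, 0.2]
grip_width: 0.0551
gripper_force: 0.0
t 22.38 grasp [0.3724 0.2773 0.2057] mach [-440.1   14.4] z [ 0.235 -0.425 -0.874] y [0.886 0.464 0.013] q [ 36.  20.  90. -30.  76.  18.] F [ 0.4 -0.2  0.2] w 0.0551 0.0
```

View pics/s3.png

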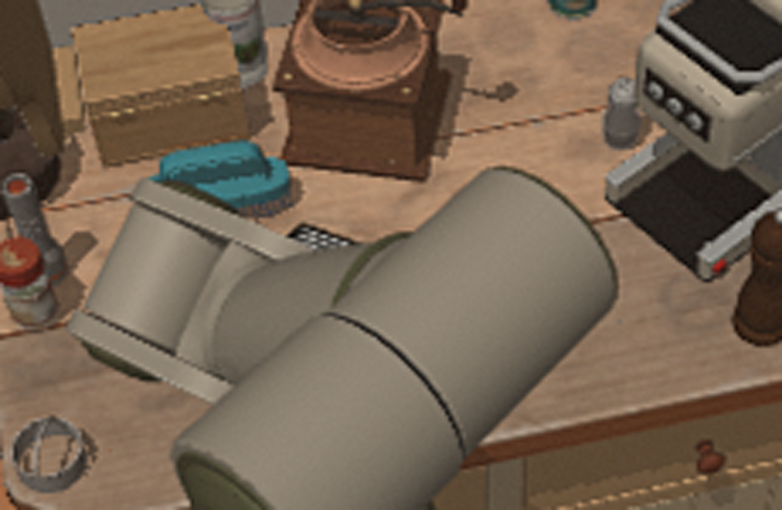

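```bash
python3 -m jog '[{"linear":[0,0,0],"roll":-1},{"linear":[0,0,0],"roll":-1},{"linear":[0,0,0],"roll":-0.6},{"linear":[0,0,0],"roll":0},{"linear":[0,0,0],"roll":0}]' 0.3 25 >/dev/null
python3 - <<'E'
from h import *
st(); R=env.observe()["tool_rot"]; t=np.array([.5325,.2864,.036]); print(go(t-.1*R[:,2]),go(t)); print(R.round(3))
a=optics.get_image("top").astype(int); b=cv2.imread("pics/top0.png")[:,:,::-1].astype(int)
k=(np.abs(a-b).sum(2)>90).astype(np.uint8); k=cv2.morphologyEx(k,cv2.MORPH_OPEN,np.ones((3,3),np.uint8))
n,l,s,c=cv2.connectedComponentsWithStats(k)
print([(s[i,4],s[i,:4],c[i].round(0)) for i in range(1,n) if s[i,4]>40])
print(proj("top",[.446,.141,.09]),proj("top",[.45,-.16,.17]))
E
```

```text
t 22.85 grasp [0.3721 0.2743 0.2003] mach [-437.6   12.6] z [ 0.227 -0.431 -0.873] y [ 0.775  0.623 -0.106] q [ 36.  21.  91. -30.  75.   5.] F [0.8 0.1 0.5] w 0.0558 0.0
[-0.21  3.73  1.87] [-0.21  3.73  4.37]
[[-0.589  0.775  0.227]
 [ 0.653  0.623 -0.431]
 [-0.476 -0.106 -0.873]]
[(np.int32(418), array([300, 206,  25,  25], dtype=int32), array([311., 218.])), (np.int32(4934), array([125, 237, 152,  96], dtype=int32), array([195., 283.])), (np.int32(427), array([341, 236,  27,  26], dtype=int32), array([354., 249.])), (np.int32(1221), array([352, 242,  65,  31], dtype=int32), array([390., 260.])), (np.int32(6426), array([249, 294, 157, 126], dtype=int32), array([304., 346.])), (np.int32(2454), array([467, 309,  87,  80], dtype=int32), array([512., 345.])), (np.int32(4780), array([352, 311,  95, 103], dtype=int32), array([396., 363.])), (np.int32(520), array([123, 318,  35,  43], dtype=int32), array([141., 335.])), (np.int32(3111), array([148, 334,  84,  86], dtype=int32), array([185., 385.])), (np.int32(47), array([459, 335,  13,   6], dtype=int32), array([465., 338.])), (np.int32(56), array([508, 336,   7,  15], dtype=int32), array([511., 343.])), (np.int32(186), array([448, 341,   8,  43], dtype=int32), array([451., 362.])), (np.int32(54), array([555, 346,   4,  18], dtype=int32), array([556., 354.])), (np.int32(233), array([329, 352,  19,  35], dtype=int32), array([340., 369.])), (np.int32(82), array([484, 362,  11,  11], dtype=int32), array([489., 367.])), (np.int32(281), array([455, 373,  28,  18], dtype=int32), array([466., 381.])), (np.int32(70), array([436, 390,   7,  12], dtype=int32), array([439., 396.])), (np.int32(70), array([367, 397,   7,  14], dtype=int32), array([370., 403.])), (np.int32(197), array([421, 404,  24,  16], dtype=int32), array([431., 411.])), (np.int32(54), array([167, 414,  12,   6], dtype=int32), array([173., 417.]))]
[256.8 253.7] [354.8 249.4]
```

```bash
python3 -m jog '[{"linear":[0,0.3,0],"roll":0},{"linear":[0,0.6,0.2],"roll":0},{"linear":[-0.1,0.7,0.3],"roll":0},{"linear":[-0.1,0.7,0.3],"roll":0},{"linear":[0,0.7,0.4],"roll":0},{"linear":[0,0.5,0.4],"roll":0},{"linear":[0,0.2,0.2],"roll":0},{"linear":[0,0,0],"roll":0},{"linear":[0,0,0],"roll":0}]' 0.3 25 >/dev/null
python3 - <<'E'
from h import *
st(); t=np.array([.5325,.2864,.036]); print(go(t))
E
```

```text
t 23.65 grasp [0.5074 0.3305 0.1262] mach [-418.6  157.9] z [ 0.227 -0.431 -0.873] y [ 0.775  0.623 -0.106] q [ 33.  37.  74. -30.  74.   2.] F [0.3 0.4 1.3] w 0.0556 0.0
[-0.02  0.04  2.59]
```

```bash
python3 -m jog '[{"linear":[0,0.04,0.4],"roll":0},{"linear":[0,0,0.6],"roll":0},{"linear":[0,0,0.6],"roll":0},{"linear":[0,0,0.5],"roll":0},{"linear":[0,0,0.3],"roll":0},{"linear":[0,0,0.1],"roll":0},{"linear":[0,0,0],"roll":0},{"linear":[0,0,0],"roll":0}]' 0.3 25|grep ft_
python3 -m jog '[{"linear":[0,0,0],"roll":0},{"linear":[0,0,0],"roll":0},{"linear":[0,0,0],"roll":0},{"linear":[0,0,0],"roll":0},{"linear":[0,0,0],"roll":0}]' -1 25
python3 - <<'E'
from h import *
st()
E
```

```text
ft_force: [0.5, 0.9, 0.5]
time_s: 24.73
position: [0.537, 0.2816, 0.0238]
tool_rot: [[-0.589, 0.774, 0.231], [0.652, 0.625, -0.429], [-0.477, -0.102, -0.873]]
ft_force: [-1.8, 3.9, 6.9]
grip_width: 0.0335
gripper_force: 22.9
t 24.73 grasp [0.5327 0.2898 0.0404] mach [-370.7  159.4] z [ 0.231 -0.429 -0.873] y [ 0.774  0.625 -0.102] q [ 28.  43.  80. -33.  62.   5.] F [-1.8  3.9  6.9] w 0.0335 22.9
```

```bash
python3 -m jog '[{"linear":[-0.1,-0.1,0.06],"roll":0},{"linear":[-0.2,-0.19,0.13],"roll":0},{"linear":[-0.25,-0.24,0.165],"roll":0},{"linear":[-0.25,-0.24,0.165],"roll":0},{"linear":[-0.25,-0.24,0.165],"roll":0},{"linear":[-0.2,-0.19,0.13],"roll":0},{"linear":[-0.05,-0.05,0.03],"roll":0},{"linear":[0,0,0],"roll":0},{"linear":[0,0,0],"roll":0}]' |grep -E "ft|grip"
python3 -m jog '[{"linear":[0,0,0],"roll":0},{"linear":[0,0,0],"roll":0},{"linear":[0,0,0],"roll":0},{"linear":[0,0,-0.3],"roll":0},{"linear":[0,0,-0.5],"roll":0},{"linear":[0,0,-0.5],"roll":0},{"linear":[0,0,-0.5],"roll":0},{"linear":[0,0,0],"roll":1},{"linear":[0,0,0],"roll":1},{"linear":[0,0,0],"roll":0.6},{"linear":[0,0,0],"roll":0}]' 0.3 25 >/dev/null
python3 - <<'E'
from h import *
st(); print(env.observe()["tool_rot"].round(3))
im=optics.get_image("top"); cv2.imwrite("pics/x.png",im[:,:,::-1]); hsv=cv2.cvtColor(im,cv2.COLOR_RGB2HSV)
sub=im[160:260,180:290].astype(int); 
k=((sub.max(2)-sub.min(2)<30)).astype(np.uint8)   # grey things: grille, pan, lug
k=cv2.morphologyEx(k,cv2.MORPH_CLOSE,np.ones((3,3),np.uint8))
n,l,s,c=cv2.connectedComponentsWithStats(k)
for i in range(1,n):
    if s[i,4]>150:
        r=cv2.minAreaRect(np.argwhere(l==i)[:,::-1].astype(np.float32)); print(s[i],r)
for r in k[::2]: print("".join(".#"[v] for v in r))
E
```

```text
ft_force: [-0.2, -1.1, 4.6]
grip_width: 0.033
gripper_force: 23.2
t 26.4 grasp [0.5151 0.2407 0.1029] mach [-337.   119.7] z [ 0.229 -0.43  -0.873] y [0.888 0.46  0.006] q [ 25.  35.  84. -33.  63.  13.] F [-0.3 -0.2  0.8] w 0.0553 0.0
[[-0.399  0.888  0.229]
 [ 0.777  0.46  -0.43 ]
 [-0.487  0.006 -0.873]]
[   0   33   94   67 2809] ((44.28281021118164, 67.79185485839844), (49.575984954833984, 104.39881134033203), 70.34617614746094)
[ 62  80  28  20 457] ((75.5, 89.5), (19.0, 27.0), 90.0)
..............................................................................................................
..............................................................................................................
..............................................................................................................
..............................................................................................................
..............................................................................................................
..................................................
[... 4244 characters left out ...]
###########.......................
##################################################.............##########################.....................
#########################.........###############..............##########################.....................
########################...........###########................############################....................
########################...........########...................############################....................
#########################..........#####.......................###########################....................
#########################.....................................###########################.....................
```

Run:
```python
from h import *
im=cv2.imread("pics/x.png")[:,:,::-1].astype(int)
k=(im.max(2)-im.min(2)<30)
# rear edge: right-most grey per row rows 196..207 ; side edge rows 213..229
def edge(rows):
    P=[]
    for v in rows:
        u=max(u for u in range(235,285) if k[v,u]); P.append(onz("top",u+1,v+.5,.024)[:2])
    P=np.array(P); vx,vy,x,y=cv2.fitLine(P.astype(np.float32),cv2.DIST_HUBER,0,.001,.001).ravel(); return np.array([x,y]),np.array([vx,vy])
(p1,d1),(p2,d2)=edge(range(195,207)),edge(range(214,229))
print("rear az",np.degrees(np.arctan2(d1[1],d1[0]))%180,"side az",np.degrees(np.arctan2(d2[1],d2[0]))%180-180)
s=np.linalg.solve(np.c_[d1,-d2],p2-p1); c=p1+s[0]*d1; print("corner rear right",c)
for yaw in (-36,-40,-44):
    a=np.radians(yaw); X=np.array([np.cos(a),np.sin(a)]);Y=np.array([-X[1],X[0]]); ctr=c-.048*X+.0565*Y; print(yaw,"ctr",ctr,"lug76",ctr-.076*X)
k2=(im.max(2)<70); 
for r in im[218:240,222:256].max(2): print(" ".join(f"{v:3d}" for v in r))
```

```text
rear az 53.506344 side az -36.565308
corner rear right [0.5937271  0.08317685]
-36 ctr [0.58810416 0.1571    ] lug76 [0.52661887 0.20177168]
-40 ctr [0.59327448 0.15731217] lug76 [0.5350551  0.20616403]
-44 ctr [0.598447   0.15716315] lug76 [0.54377717 0.20995719]
130  99 102 106 104 110 111 113 107 111 109 112 110 110 120 112  86  42   8  23 151 183 139  73 129 174 168 120 129 166 130  93 145 164
 89 105 107 148 144 106 103 108 103 110 109 106 106 108 109 119 122 100  53  30  24 116 154 168 151 141 152 156 127  88 146 162 126  97
 66  94 107 148 140 107 101 106 103 102 113 109 106 109 108 119 123 120  95  46  34  18  63 159 203 165  82 139 189 150  71 139 181 142
 84  93  99 102 110 105 108 108 105 106 107 113 108 103 108 117 121 115  80  31  37  37  35  57 144 171 136  78 135 179 137  74 133 171
 85  79  69  87 105 111 107 108 106  98 101 105 108 109 105 111 118  86  36  28  29  30  33  39  29  96 140 169 136  98 143 169 127  87
 41  31  58  92 108 108 109 104  98 102 102 106 102 105 109 110  90  51   8  16  38  40  34  38  38  33  59 155 173 134  96 139 184 150
 25  76 110 112 118
[... 1456 characters left out ...]
 117 105 152 180 177
113 113 114 112 112 111 109 111 110 112 110 116 116 114 114 110 113 118 112 113 113 114 115 115 113 116 115 108 119 112 111 133 167 181
113 112 110 110 109 114 110 112 113 109 110 118 112 112 113 115 113 112 117 111 116 112 113 114 108 117 117 116 116 116 115 109 135 172
102 112 117 117 112 113 112 117 118 118 107  99 108 109 114 113 117 116 119 116 114 115 114 113 117 117 114 114 114 113 113 120 110 134
 49 105 125 122 119 119 111  99  96  96  84  84 103 119 115 112 116 112 117 118 111 117 112 114 114 114 112 114 117 119 116 120 111 111
 26  72  92 109 108  94  92  83  79  81  94  99  94 108 108 115 112 110 116 115 109 113 114 114 115 116 120 118 120 119 115 118 122 117
```

```bash
python3 -m jog '[{"linear":[0,0,0],"roll":-1},{"linear":[0,0,0],"roll":-1},{"linear":[0,0,0],"roll":-1},{"linear":[0,0,0],"roll":-1},{"linear":[0,0,0],"roll":-1},{"linear":[0,0,0],"roll":-0.6},{"linear":[0,0,0],"roll":0},{"linear":[0,0,0],"roll":0}]' 0.3 25 >/dev/null
python3 - <<'E'
from h import *
st(); t=np.array([.5281,.2005,.035]); print(go(t)); print(env.observe()["tool_rot"].round(3))
E
```

```text
t 27.12 grasp [0.5153 0.2403 0.1024] mach [-336.6  119.6] z [ 0.229 -0.43  -0.873] y [ 0.596  0.772 -0.224] q [ 25.  35.  84. -33.  63. -15.] F [0.4 0.1 0.1] w 0.0559 0.0
[ 0.02 -0.2   1.97]
[[-0.77   0.596  0.229]
 [ 0.469  0.772 -0.43 ]
 [-0.432 -0.224 -0.873]]
```

```bash
python3 -m jog '[{"linear":[0,-0.1,0.3],"roll":0},{"linear":[0,-0.1,0.5],"roll":0},{"linear":[0,0,0.5],"roll":0},{"linear":[0,0,0.4],"roll":0},{"linear":[0,0,0.2],"roll":0},{"linear":[0,0,0.05],"roll":0},{"linear":[0,0,0],"roll":0},{"linear":[0,0,0],"roll":0}]' 0.3 60|grep -E "pos|ft_"
python3 -m jog '[{"linear":[0,0,0],"roll":0},{"linear":[0,0,0],"roll":0},{"linear":[0,0,0],"roll":0},{"linear":[0,0,0],"roll":0},{"linear":[0,0,0],"roll":0}]' -1 60
python3 - <<'E'
from h import *
st(); print((env.observe()["tool_rot"].T@[0,0,1]).round(3))
E
```

```text
position: [0.533, 0.1927, 0.02]
ft_force: [-0.3, 0.6, -0.0]
time_s: 28.2
position: [0.5332, 0.193, 0.0203]
tool_rot: [[-0.77, 0.595, 0.231], [0.468, 0.772, -0.429], [-0.434, -0.222, -0.873]]
ft_force: [-1.6, 3.4, 5.4]
grip_width: 0.0295
gripper_force: 57.8
t 28.2 grasp [0.5288 0.2011 0.0369] mach [-295.9  111.7] z [ 0.231 -0.429 -0.873] y [ 0.595  0.772 -0.222] q [ 21.  39.  89. -37.  53. -12.] F [-1.6  3.4  5.4] w 0.0295 57.8
[-0.434 -0.222 -0.873]
```

```bash
python3 -m jog '[{"linear":[-0.22,-0.11,-0.44],"roll":0},{"linear":[-0.3,-0.1,-0.5],"roll":0},{"linear":[-0.4,0.25,0.04],"roll":0},{"linear":[-0.4,0.28,0.04],"roll":0},{"linear":[0,0,0],"roll":1},{"linear":[0,0,0],"roll":1},{"linear":[0,0,0],"roll":1},{"linear":[0,0,0],"roll":1},{"linear":[0,0,0],"roll":1},{"linear":[0,0,0],"roll":0.6},{"linear":[0,0,0],"roll":0},{"linear":[0,0,0],"roll":0}]' -1 80
python3 - <<'E'
from h import *
st()
im=optics.get_image("top"); im=im.astype(int); k=(im.max(2)-im.min(2)<30)[150:260,225:300]
for r in k[::2]: print("".join(".#"[int(v)] for v in r))
E
```

```text
time_s: 29.2
position: [0.5729, 0.1922, 0.0691]
tool_rot: [[-0.403, 0.887, 0.228], [0.775, 0.463, -0.43], [-0.487, 0.003, -0.874]]
ft_force: [-0.9, -0.0, -1.5]
grip_width: 0.0284
gripper_force: 76.5
t 29.2 grasp [0.5686 0.2004 0.0857] mach [-275.4  145.8] z [ 0.228 -0.43  -0.874] y [0.887 0.463 0.003] q [ 19.  38.  81. -33.  61.   8.] F [-0.9 -0.  -1.5] w 0.0284 76.5
...........................................................................
...........................................................................
...........................................................................
...........................................................................
...........................................................................
...........................................................................
...........................................................................
...........................................................................
...........................................................................
..............................................
[... 2749 characters left out ...]
................
.......................###############.....................................
.....................###################....#..............................
....................######################.................................
...................#########################...............................
..........#.......###########################.............#.........#......
..................############################.............................
..................###########################..............................
...................##########################........#.......#.............
..................###########################..............................
```

```bash
python3 -m jog '[{"linear":[0.15,0,0.27],"roll":0},{"linear":[0.2,0,0.36],"roll":0},{"linear":[0.15,0,0.27],"roll":0},{"linear":[0.05,0,0.08],"roll":0},{"linear":[0,0,0],"roll":0},{"linear":[0,0,0],"roll":0}]' -1 80 |grep -E "pos|ft_"
python3 -m jog '[{"linear":[0,0,0],"roll":0},{"linear":[0,0,0],"roll":0},{"linear":[0,0,0],"roll":0},{"linear":[0,0,0],"roll":0},{"linear":[0,0,0],"roll":0}]' 0 80 |grep -E "pos|ft_"
python3 - <<'E'
from h import *
st(); R=env.observe()["tool_rot"]; g=env.observe()["position"]-.019*R[:,2]; print(go([g[0],g[1],.028]))
E
```

```text
position: [0.5735, 0.1922, 0.0243]
ft_force: [0.1, -0.9, 3.4]
position: [0.5733, 0.1924, 0.0243]
ft_force: [-0.7, -0.2, -0.5]
t 30.17 grasp [0.569  0.2006 0.0408] mach [-275.4  146.2] z [ 0.228 -0.43  -0.873] y [0.887 0.461 0.005] q [ 19.  41.  83. -35.  56.  12.] F [-0.7 -0.2 -0.5] w 0.0426 0.0
[ 0.16 -0.    0.28]
```

```bash
python3 -m jog '[{"linear":[0.08,0,0.14],"roll":0},{"linear":[0.07,0,0.12],"roll":0},{"linear":[0,0,0],"roll":0},{"linear":[0,0,0],"roll":0}]' 0 80 |grep -E "pos|ft_"
python3 -m jog '[{"linear":[0,0,0],"roll":0},{"linear":[0,0,0],"roll":0},{"linear":[0,0,0],"roll":0},{"linear":[0,0,0],"roll":0},{"linear":[0,0,0],"roll":0}]' -1 80
python3 - <<'E'
from h import *
st()
im=optics.get_image("top").astype(int); k=(im.max(2)-im.min(2)<30)
v0=150
for v in range(184,234,2): print(v,"".join(".#"[int(x)] for x in k[v,230:300]))
E
```

```text
position: [0.5731, 0.1925, 0.0117]
ft_force: [0.2, -0.8, -0.2]
time_s: 30.92
position: [0.5736, 0.1927, 0.0127]
tool_rot: [[-0.4, 0.887, 0.229], [0.776, 0.461, -0.43], [-0.487, 0.006, -0.873]]
ft_force: [1.3, 1.2, 2.8]
grip_width: 0.0284
gripper_force: 78.1
t 30.92 grasp [0.5693 0.2009 0.0293] mach [-275.5  146.7] z [ 0.229 -0.43  -0.873] y [0.887 0.461 0.006] q [ 19.  42.  84. -36.  55.  13.] F [1.3 1.2 2.8] w 0.0284 78.1
184 ......................................................................
186 ......................................................................
188 ..............................#######.................................
190 ...........................###########................................
192 .......................################...............................
194 ....................####################..............................
196 .................#########################............................
198 ..............#############################...........................
200 ............################################.........................
[... 501 characters left out ...]
#####....................
216 ###############################################.......................
218 ####.....############.######################..........................
220 ########...########....##################.............................
222 ###################.....#############.................................
224 ##################........########....................................
226 ##############.............####.......................................
228 #####.#########.............#.........................................
230 #####..########.......................................................
232 #############.........................................................
```

```bash
cat >> h.py <<'E'
def tray(rr,sr,lr,x0,x1,z=.024):
    """pan's rear edge (right ends of rows rr), right side (right ends, sr), left side (left ends, lr)"""
    im=optics.get_image("top").astype(int); k=(im.max(2)-im.min(2)<30); L=[]
    for rows,f in((rr,max),(sr,max),(lr,min)):
        P=np.array([onz("top",f(u for u in range(x0,x1) if k[v,u])+(f is max),v+.5,z)[:2] for v in rows],np.float32)
        vx,vy,x,y=cv2.fitLine(P,cv2.DIST_HUBER,0,.001,.001).ravel(); L.append((np.array([x,y]),np.array([vx,vy]),np.degrees(np.arctan2(vy,vx))%180))
    X=lambda a,b:a[0]+np.linalg.solve(np.c_[a[1],-b[1]],b[0]-a[0])[0]*a[1]
    r,s,l=L; A,B=X(r,s),X(r,l); print("yaw rear",r[2]-90,"right",s[2]-180,"left",l[2]-180,"corners",A.round(4),B.round(4),"width",np.linalg.norm(A-B).round(4),"rear mid",((A+B)/2).round(4),m((A+B)/2))
E
python3 - <<'E'
from h import *
tray(range(191,206),range(215,226),range(190,200),240,300)
E
```

```text
yaw rear -54.49384 right -58.81378 left -59.10273 corners [0.5868 0.057 ] [0.6788 0.1226] width 0.113 rear mid [0.6328 0.0898] [-147.5  146.1]
```

```bash
python3 -m jog '[{"linear":[-0.12,0,-0.22],"roll":0},{"linear":[-0.24,0,-0.44],"roll":0},{"linear":[-0.24,0,-0.44],"roll":0},{"linear":[-0.08,0,-0.13],"roll":0},{"linear":[0,0,0],"roll":0},{"linear":[0,0,0],"roll":0}]' -1 90
python3 - <<'E'
from h import *
st(); R=env.observe()["tool_rot"]; print(go(np.r_[w(-156,0.5),.088]))
im=optics.get_image("top").astype(int); k=(im.max(2)-im.min(2)<30)
for v in range(184,234,2): print(v,"".join(".#"[int(x)] for x in k[v,230:300]))
E
```

```text
time_s: 31.52
position: [0.5725, 0.1925, 0.0681]
tool_rot: [[-0.401, 0.887, 0.228], [0.776, 0.461, -0.43], [-0.487, 0.004, -0.874]]
ft_force: [-0.1, 0.3, -2.1]
grip_width: 0.028
gripper_force: 87.9
t 31.52 grasp [0.5682 0.2006 0.0847] mach [-275.8  145.6] z [ 0.228 -0.43  -0.874] y [0.887 0.461 0.004] q [ 19.  38.  81. -34.  61.   9.] F [-0.1  0.3 -2.1] w 0.028 87.9
[-2.8  -3.49  1.45]
184 ..............................####....................................
186 ...........................#########..................................
188 .......................##############.................................
190 ....................##################................................
192 .................#######################..............................
194 ..............###########################.............................
196 ..........################################............................
198 ..........#################################...........................
200 ...........##################################.........................
202 ............####################
[... 463 characters left out ...]
##.......................
216 #.....######################################..........................
218 ######..#########....####################.............................
220 #################......##############.................................
222 ################........##########....................................
224 ############.............######.......................................
226 #############.............##..........................................
228 ##...#######..........................................................
230 ###########...........................................................
232 ##########............................................................
```

```bash
python3 - <<'E'
from h import *
tray(range(187,202),range(211,222),range(187,196),238,300,.079)
E
python3 -m jog '[{"linear":[-0.15,-0.19,0.08],"roll":0},{"linear":[-0.33,-0.41,0.17],"roll":0},{"linear":[-0.33,-0.41,0.17],"roll":0},{"linear":[-0.33,-0.41,0.17],"roll":0},{"linear":[-0.33,-0.41,0.17],"roll":0},{"linear":[-0.33,-0.41,0.17],"roll":0},{"linear":[-0.33,-0.41,0.17],"roll":0},{"linear":[-0.33,-0.41,0.17],"roll":0},{"linear":[-0.23,-0.29,0.13],"roll":0},{"linear":[-0.1,-0.13,0.05],"roll":0},{"linear":[0,0,0],"roll":0},{"linear":[0,0,0],"roll":0}]' >/dev/null
python3 - <<'E'
from h import *
st(); print(go(np.r_[w(-156,0.5),.088]))
im=optics.get_image("top").astype(int); k=(im.max(2)-im.min(2)<30)
for v in range(190,250,2): print(v,"".join(".#"[int(x)] for x in k[v,270:350]))
E
```

```text
yaw rear -57.17954 right -58.585556 left -59.537033 corners [0.5826 0.0588] [0.6782 0.1204] width 0.1137 rear mid [0.6304 0.0896] [-148.5  143.9]
t 32.62 grasp [0.5031 0.0251 0.088 ] mach [-156.3    1.5] z [ 0.228 -0.43  -0.874] y [0.887 0.461 0.005] q [  1.  28. 103. -40.  43.   2.] F [-0.6  0.4 -1.1] w 0.0283 88.2
[-0.01 -0.03  0.01]
190 .......................................................#########################
192 ....................................................############################
194 ................................................################################
196 ..............................................##################################
198 ..............................................##################################
200 ...............................................#################################
202 ..............................................##################################
204 ........#................................#######################################
206 .....................#...............#########################################
[... 1087 characters left out ...]
##...##########.....
234 #################...######################################.........###..........
236 ##################...##########....#####################........................
238 ###################...#########.....################............................
240 ##############################.......############...............................
242 #.###########################..........######...................................
244 ###########################.............###...................................##
246 .############################...................................................
248 #####.##############.########...................................................
```

```bash
cat >> h.py <<'E'
def sides(lr,rr,x0,x1,z):
    im=optics.get_image("top").astype(int); k=(im.max(2)-im.min(2)<30)
    for rows,f in((lr,min),(rr,max)):
        P=np.array([m(onz("top",f(u for u in range(x0,x1) if k[v,u])+(f is max),v+.5,z)) for v in rows]); c=np.polyfit(P[:,0],P[:,1],1); print("x",P[:,0].min(),P[:,0].max(),"y at -90:",np.polyval(c,-90).round(1),"slope deg",np.degrees(np.arctan(c[0])).round(1))
E
python3 - <<'E'
from h import *
sides(range(205,215),range(234,243),285,330,.083)
E
```

```text
x -116.1 -62.3 y at -90: 59.2 slope deg -9.5
x -107.8 -59.0 y at -90: -54.4 slope deg 0.7
```

```bash
python3 -m jog '[{"linear":[0.05,-0.05,-0.02],"roll":0},{"linear":[0.15,0,0.25],"roll":0},{"linear":[0.2,0,0.36],"roll":0},{"linear":[0.15,0,0.27],"roll":0},{"linear":[0.08,0,0.14],"roll":0},{"linear":[0,0,0],"roll":0},{"linear":[0,0,0],"roll":0}]'
python3 - <<'E'
from h import *
st(); R=env.observe()["tool_rot"]; print((R.T@np.r_[MR@[1,0],0]).round(3))
E
```

```text
time_s: 33.3
position: [0.5049, 0.0187, 0.0244]
tool_rot: [[-0.401, 0.887, 0.229], [0.776, 0.462, -0.43], [-0.487, 0.005, -0.873]]
ft_force: [1.3, -0.5, -1.0]
grip_width: 0.0278
gripper_force: 88.5
t 33.3 grasp [0.5005 0.0268 0.041 ] mach [-1.591e+02  1.000e-01] z [ 0.229 -0.43  -0.873] y [0.887 0.462 0.005] q [  2.  33. 105. -46.  37.  11.] F [ 1.3 -0.5 -1. ] w 0.0278 88.5
[-0.872  0.043  0.487]
```

```bash
python3 -m jog '[{"linear":[-0.15,0,0.08],"roll":0},{"linear":[-0.2,0.02,0.11],"roll":0},{"linear":[-0.2,0.01,0.11],"roll":0},{"linear":[0.02,0,0.04],"roll":0},{"linear":[0,0,0],"roll":0},{"linear":[0,0,0],"roll":0}]'
python3 - <<'E'
from h import *
st()
E
```

```text
time_s: 33.8
position: [0.5182, -0.0037, 0.0232]
tool_rot: [[-0.401, 0.887, 0.23], [0.776, 0.462, -0.43], [-0.488, 0.006, -0.873]]
ft_force: [4.1, 1.0, -1.5]
grip_width: 0.0281
gripper_force: 90.6
t 33.8 grasp [0.5138 0.0045 0.0398] mach [-133.1    0.4] z [ 0.23  -0.43  -0.873] y [0.887 0.462 0.006] q [ -1.  34. 104. -46.  36.   8.] F [ 4.1  1.  -1.5] w 0.0281 90.6
```

```bash
python3 -m jog '[{"linear":[-0.2,0.01,0.11],"roll":0},{"linear":[-0.2,0.01,0.11],"roll":0},{"linear":[-0.2,0.01,0.11],"roll":0},{"linear":[-0.2,0.01,0.11],"roll":0},{"linear":[-0.2,0.01,0.11],"roll":0},{"linear":[-0.2,0.01,0.11],"roll":0},{"linear":[0,0,0],"roll":0},{"linear":[0,0,0],"roll":0}]'
python3 - <<'E'
from h import *
st()
E
```

```text
time_s: 34.47
position: [0.5467, -0.0507, 0.0236]
tool_rot: [[-0.401, 0.886, 0.233], [0.775, 0.463, -0.429], [-0.488, 0.009, -0.873]]
ft_force: [7.9, 1.5, -5.2]
grip_width: 0.0281
gripper_force: 90.9
t 34.47 grasp [ 0.5422 -0.0425  0.0402] mach [-78.2   1.5] z [ 0.233 -0.429 -0.873] y [0.886 0.463 0.009] q [ -7.  35. 101. -44.  35.   1.] F [ 7.9  1.5 -5.2] w 0.0281 90.9
```

```bash
python3 -m jog '[{"linear":[-0.17,0.01,0.12],"roll":0},{"linear":[-0.17,0.01,0.12],"roll":0},{"linear":[-0.17,0.01,0.12],"roll":0},{"linear":[-0.17,0.01,0.12],"roll":0},{"linear":[-0.09,0.01,0.05],"roll":0},{"linear":[0,0,0],"roll":0},{"linear":[0,0,0],"roll":0}]'
python3 - <<'E'
from h import *
st()
E
```

```text
time_s: 35.05
position: [0.5653, -0.0821, 0.0206]
tool_rot: [[-0.4, 0.887, 0.233], [0.776, 0.463, -0.429], [-0.488, 0.009, -0.873]]
ft_force: [5.2, 9.0, 4.1]
grip_width: 0.0282
gripper_force: 88.8
t 35.05 grasp [ 0.5608 -0.0739  0.0372] mach [-41.7   1.9] z [ 0.233 -0.429 -0.873] y [0.887 0.463 0.009] q [-10.  36.  99. -43.  34.  -4.] F [5.2 9.  4.1] w 0.0282 88.8
```

```bash
python3 -m jog '[{"linear":[-0.11,0.005,0.06],"roll":0},{"linear":[-0.11,0.005,0.06],"roll":0},{"linear":[0,0,0],"roll":0},{"linear":[0,0,0],"roll":0}]' >/dev/null
python3 -c "
from h import *
st()"
python3 -m jog '[{"linear":[-0.06,0,0.035],"roll":0},{"linear":[0,0,0],"roll":0},{"linear":[0,0,0],"roll":0}]'>/dev/null
python3 -c "
from h import *
st()"
```

```text
t 35.38 grasp [ 0.5655 -0.0826  0.0373] mach [-31.8   1.6] z [ 0.232 -0.429 -0.873] y [0.887 0.462 0.009] q [-11.  36.  98. -43.  34.  -5.] F [5.  8.4 4.5] w 0.0285 88.9
t 35.63 grasp [ 0.5659 -0.0833  0.0372] mach [-31.    1.6] z [ 0.232 -0.427 -0.874] y [0.886 0.463 0.009] q [-11.  36.  98. -42.  34.  -5.] F [-2.5 22.  12. ] w 0.0282 90.3
```

```bash
python3 -m jog '[{"linear":[0,0,0],"roll":0},{"linear":[0,0,0],"roll":0},{"linear":[0,0,0],"roll":0},{"linear":[0,0,0],"roll":0}]' 0 40 |grep ft_
python3 -m jog '[{"linear":[0,0,-0.2],"roll":0},{"linear":[0,0,-0.5],"roll":0},{"linear":[0,0,-0.7],"roll":0},{"linear":[0,0,-0.7],"roll":0},{"linear":[0,0,-0.7],"roll":0},{"linear":[0,0,-0.7],"roll":0},{"linear":[0,0,-0.7],"roll":0},{"linear":[0.2,0,-0.6],"roll":0},{"linear":[0.2,0,-0.6],"roll":0},{"linear":[0,0,0],"roll":0},{"linear":[0,0,0],"roll":0}]' |grep ft_
python3 - <<'E'
from h import *
st()
a=optics.get_image("top"); b=cv2.imread("pics/top0.png")[:,:,::-1]
for im in(b,a):
    s=im[220:250,325:360].astype(int); k=(s[:,:,0]>110)&(s[:,:,1]<70)&(s[:,:,2]<70); v,u=np.argwhere(k).mean(0); print("red",k.sum(),u+325,v+220, m(onz("top",u+325.5,v+220.5,.03)))
g=a.astype(int); 
for v in range(192,242): print(v,"".join("%-3d"%x for x in g[v,308:346].mean(1)))
E
```

```text
ft_force: [-0.6, 0.5, -0.3]
ft_force: [0.3, -0.0, -0.3]
t 36.88 grasp [0.5097 0.0198 0.2179] mach [-148.4    4.5] z [ 0.23  -0.43  -0.873] y [0.887 0.463 0.006] q [  1.  17.  92. -30.  59. -14.] F [ 0.3 -0.  -0.3] w 0.0429 0.0
red 4 341.5 234.0 [-14.3 -74.9]
red 4 341.5 234.0 [-14.3 -74.9]
192 17117217217417317417317717317517317616817117417716711793 10814516517517718018519018316718019016499 30 38 46 45 36 
193 17217017417117317317017217117215615916917118418216912666 74 12615517117717817918519216715119119013526 26 42 34 39 
194 17216816817216917016516516516915916317818018018416911325 29 10014116117518118318419017714716819517410323 35 33 36 
195 16516416616916416516216517417717818017818117918218416093 0  66 12314916717617918418219315913418719315293 25 28 30 
196 16816816516516416316416417818417917917918218419518515313911763 90 13316117417918018518817815617219018513330 36 36 
197 16716616216316616516714416319018317918519518716413562 11916912870 11114616817517917918419118516617818816193 23 27 
198 16316416516416817417314913417518919518916813677 49 27 56 15117611768 1251541721751821851901
[... 4440 characters left out ...]
94 10310099 10310310110199 95 128147137138140143145147147145151146146140141135113129139124132148145144142
237 15514911595 95 96 10210497 10110195 90 122141139139140144146148146147143140139133133137135140142140139139142143144
238 13311994 95 98 10410195 99 94 98 90 96 96 123136134142141142143139136138139136135128128132134136132133135142141142
239 94 91 94 10093 96 93 99 93 99 10199 97 89 121142142142148149143140142141142139135134133133138136138132139136144148
240 98 95 97 10094 99 95 10098 10110510210293 127148145146146146144143142141142138139135130135130134138134141141144143
241 99 96 10310295 10110199 98 97 10110198 93 128148138140143142139140136137134135137137134131130132136137137138143141
```

Run:
```python
from h import *
for p in((323.4,214.5),(329.5,221.0)): print(m(onz("top",*p,.038)),m(onz("top",*p,.02)))
a=optics.get_image("top").astype(int); b=cv2.imread("pics/top0.png")[:,:,::-1].astype(int)
k=(a.max(2)-a.min(2)<30)[225:275,230:290]
for r in k[::2]: print("".join(".#"[int(v)] for v in r))
```

```text
[-32.8  13.3] [-30.8  15. ]
[-26.9 -15.8] [-24.8 -14.4]
..................#######################################...
............######################.######################...
###...#############################.######################..
###################################.#.#####################.
############################################################
#################################..#..######################
##################################..#.######################
##################################...#######################
###################################..#######################
####################################.#.#####################
######################################.#####################
######################################.#####################
#####################################.############......####
##################################################.......###
##################################################.......###
##################################################.......###
##################################################.........#
##################################################..........
##################################################..........
##################################################..........
################......############################..........
################.......###########################..........
################.......###########################..........
################..################################..........
#######################################################.....
```

```bash
python3 -c "
from rig import env
print(env.close_job())"
```

```text
the job is handed in; nothing more can be done
None
```

I handed the job in at about 37 s of the 72 s: the pepper mill (the one in the way) and the mug stand on the counter, the tray is against the bay's back wall, and the catch's red thumb piece is back exactly where it started; the verdict was not shown, and the final state was checked from image measurements and forces, not viewed.

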